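Unlock the medicine box and hold the key turned

ROBOT

A 6-joint arm with a two-finger parallel gripper is mounted at the origin on a cart in front of the work surface, level with it; the furniture and walls round the work are solid. World frame = base frame: x ahead of the robot, y to its left, z up, the work surface at z = 0. Lengths are in m, angles in rad, forces in N, time in s.
With the tool pointing down it reaches from about 0.25 to 0.775 m from the base axis. Payload 4 kg.
Tool frame: the origin (TCP) lies midway between the tips of the shut fingers; the grasp point (between the pads) lies 19 mm behind it; z points along the fingers, y is the direction in which the jaws open and shut (so a half turn about z gives the same grasp; the last joint's range is limited). The gripper opens to 94 mm and grips with 3 to 60 N. Pads are 16 mm wide; open, the fingers measure 119 mm over their backs; the gripper's body (75 mm by 177 mm) begins 78 mm behind the grasp point.
Start: joints at [1.219, 0.087, 1.371, -0, 1.684, -0.103], TCP at [0.135, 0.533, 0.185] pointing down, gripper open.
Joint ranges: [-3.1, 3.1], [-0.76, 2.03], [0.27, 2.55], [-1.08, 4.22], [0.17, 2.65], [-2.57, 2.57]. Speed limits (rad/s): [2.79, 2.79, 3.14, 3.14, 3.14, 3.14].

INTERFACE

Orientations are given as [roll, pitch, yaw] about the fixed x, y, z axes, in that order (R = Rz(yaw) Ry(pitch) Rx(roll)).
In Python, from bench import robot gives the robot as it stands.
- The arm moves only by the tool carry_out, never from a script. Its argument "deltas" is text: rows parted by semicolons, each of 7 numbers parted by spaces: the shift along the tool's x, y, z in mm, then the turn, a rotation vector about the tool's x, y, z in rad, then the closure, from 0 (fully open) to 1 (shut). A call has exactly 8 rows; each row is the pose to reach, as a shift and turn from the pose commanded when the call began, along the tool's axes at that moment; what a row does not reach only later rows make up. A row lasts 1/12 s, in which the tool goes at most 41.7 mm and 7.16 degrees, less where a joint would pass 70% of its speed; a pose out of reach is approached as far as the arm can. A call with a gripper value outside its range is refused whole. The fingers move at their own pace and stop on an object; the grip force is fixed at half the most. Time passes only in rows, so rows that repeat a pose let the fingers close, or fill a call up. It gives the time, the measured TCP pose, the force and the opening at its end, in the units of the state.
- robot.get_obs(): the state, without advancing time (a new reading comes with each control period).
- robot.snapshot(name): name is "side" or "top" or "wrist"; returns a dict with "pixels" (480x640x3 uint8, red, green, blue), "range_z" (480x640 float32, m along the optical axis (not along the pixel's ray), 0 where there is no reading), "camera_matrix" (3x3 intrinsics, pixels), "k1" (the pictures are not rectified: a ray, as slopes to the right and down, at radius r is drawn at 1 + k1 r^2 times it, then the intrinsics apply), "rvec" (rotation vector, rad) and "tvec" (3), from world to camera coordinates, as OpenCV has them. Camera axes: x right, y down, z forward; pixel columns grow to the right and rows downward; lengths in m; the calibration is good to about 2 mm. A picture is of the moment at which its call begins.
- robot.close_job(): hands the job in, once; it reports no verdict.
Trained networks look in a picture, given as the dict that the camera call returned (one of the last four; its "shot" number tells which), for a name from the list of things; names that differ only in an ending like _2 or _b are one class to them, and where a whole thing is asked for, a point or a joint stands for the part that bears it (a point fixed in the world has none). Each returns a list of dicts, best first, with "p" (0 to 1); they miss things now and then, are a little off and sometimes report something else, mostly with a low value. They report only what shows in the picture. A call takes as long as a camera call.
- robot.look_for(picture, thing): "at" ([x, y, z] in m, in the coordinates of the camera as it stood for that picture, good to about 4 mm: the middle of the surface that is visible of it).
- robot.place_of(picture, thing): "at" ([x, y, z] in m, in the coordinates of the camera as it stood for that picture, good to about 4 mm: a listed point, or the origin of a listed thing).
The state is a dict: "time": time; "joint_positions": joint angles; "qvel": joint speeds; "joint_torque": joint torques, N m; "tool_pos": TCP position; "ee_rot": TCP orientation; "wrist_force": force on the tool from outside, world axes, zero at the start; "wrist_torque": the same for the moment, N m; "width": finger opening in m.
Only numpy, scipy, OpenCV 4.12 (cv2) and the standard library are available. Lean on these libraries where they do the work, as an engineer would, in place of code of your own. Each camera call takes 0.05 s, during which the arm holds its last target.

TASK

Draw the flat key with the square bow straight up out of its slotted wooden rack, put it into the keyhole on the lid of the white medicine box and push it fully home past the stiff pins, then turn it a full quarter turn clockwise (seen from above) so that the bolt is drawn out of its keeper. The lock springs back, so finish while still holding the key turned in the lock, without letting go. Leave the key with the round bow in the rack and do not disturb the jars and the shaker behind.

Things in the scene. Friction and masses are not known exactly. Their poses are not given: they have to be found in the camera images.
- key: the right key: flat steel, 70 mm tall, 5 mm thick, 45 g, standing upright in one of the rack's slots. Origin at the middle of the lower tip, z up to the bow, y across its width, x through its thickness. From the tip: bit 16 mm wide with round lower edge (0-16 mm), round neck 6 mm (16-26 mm), square bow 28 mm wide (26-70 mm) whose lower edge is the shoulder. A half turn about z makes no difference
- key_bow (a point): middle of the key's bow, on its axis, 52 mm above the tip; axes as the key. Grip the bow here from above, across its thickness. The bow has a 10 mm square hole above this point, 54-64 mm from the tip
- spare_key: the other key, which stays in the rack: same kind, 70 mm tall, with a round ring-shaped bow 40 mm across and a bit 10 mm wide; origin and axes as for the key
- rack: fixed wooden block 142 (y) x 62 (x) x 32 mm high; origin at the centre of its underside. Two slots in line along its y, centres at y = +35 and -35 mm, each 6.5 mm (x) by 18 mm (y). The keys stand with their shoulders on its top face, bits down in the slots, bows 44 mm high above it; either key may be in either slot
- box: fixed white steel box 150 (x) x 180 (y) x 80 mm high; origin at the centre of its underside. A steel lock cover 50 x 50 x 8 mm lies on the lid, centred 30 mm in front (-x) of the box centre; a bolt runs from it to the front edge into a steel keeper whose top is 95 mm above the worktop
- keyhole (a point): centre of the keyhole's mouth, flush with the flat lock cover, 88 mm above the worktop, on the vertical axis the lock turns about; axes as the box. Slot 19 mm long (y), 7.5 mm wide (x). The key goes in from above, width along the slot, either way round. Two spring pins about 16 mm down resist with about 5 to 10 N over 5 mm; it is home when the shoulder lies on the cover, tip 26 mm below
- lock (a joint): angle of the lock's plug, rad: 0 locked with the slot along the box's y, grows clockwise seen from above to a stop at 1.57. A spring returns it (0.06 N m at the stop). The key has about 0.1 rad of play in the plug. It turns only when the key is within 4 mm of home; while turned the key cannot come out
- bolt (a joint): bolt travel, m: 0 shot into the keeper, 0.014 fully drawn, moved by the plug only
- salt_shaker: bystander: shaker with metal cap, 44 mm across, 90 mm tall, standing behind the work; origin at the centre of its underside
- honey_jar: bystander: glass jar with a lid, 65 mm across, 114 mm tall, standing behind the box; origin at the centre of its underside
- spice_jar: bystander: small jar with a cap, 44 mm across, 106 mm tall, standing behind the box; origin at the centre of its underside

How it is judged:
By the outcome, as a careful person would: the job done as asked, in the order asked, and still so for the second after the job is handed in, while the arm keeps its last pose, push and grip.
It also fails if it takes over 54 s, if anything falls off the work surface, if the arm or the gripper's body presses on something with over 40 N, if the wrist force passes 120 N, or if a joint passes its speed limit or range.

## Working session

There is one attempt and no reset: what is moved stays moved. The work goes in short steps, Python scripts to look and compute and a tool call to move; the robot and the scene stay as the last step left them, time stands still between calls to the robot, and variables do not carry over. Pictures are saved under pics/ and viewed, and the job is handed in when it is done.

Besides the shell and the picture viewer there is one more tool, called after "Request:" as name(argument=value, ...) on one line, values as JSON. carry_out: Moves the arm, as the interface text tells. Its arguments: {"type":"object","properties":{"deltas":{"type":"string"}},"required":["deltas"]}

```bash
mkdir -p pics; ls
cat > h.py <<'E'
import numpy as np, cv2
from bench import robot
from scipy.spatial.transform import Rotation as R
def snap(n,fn=None):
    s=robot.snapshot(n)
    if fn: cv2.imwrite('pics/'+fn,s['pixels'][:,:,::-1])
    return s
def c2w(s,p):
    Rm=cv2.Rodrigues(np.array(s['rvec'],float))[0]; return Rm.T@(np.array(p,float)-np.array(s['tvec'],float).ravel())
def ray(s,u,v):
    K=np.array(s['camera_matrix']);x=(u-K[0,2])/K[0,0];y=(v-K[1,2])/K[1,1]
    p=cv2.undistortPoints(np.array([[[u,v]]],float),K,np.array([s['k1'],0,0,0],float))[0,0]
    return np.array([p[0],p[1],1.])
def pxz(s,u,v,z):  # intersect with plane z
    Rm=cv2.Rodrigues(np.array(s['rvec'],float))[0]; o=-Rm.T@np.array(s['tvec']).ravel(); d=Rm.T@ray(s,u,v)
    return o+d*(z-o[2])/d[2]
def proj(s,P):
    return cv2.projectPoints(np.array(P,float).reshape(-1,1,3),np.array(s['rvec'],float),np.array(s['tvec'],float),np.array(s['camera_matrix'],float),np.array([s['k1'],0,0,0],float))[0][:,0]
def dep(s,u,v):
    return c2w(s,ray(s,u,v)*s['range_z'][int(round(v)),int(round(u))])
E
python3 - <<'E'
from h import *
np.set_printoptions(precision=4,suppress=True)
print(robot.get_obs())
for c in ['top','side','wrist']:
    s=snap(c,c+'0.png'); print(c,s['camera_matrix'],s['k1'],s['rvec'],s['tvec'],'campos',c2w(s,[0,0,0]))
    for t in ['key','key_bow','spare_key','rack','box','keyhole','salt_shaker','honey_jar','spice_jar']:
        r=robot.place_of(s,t)
        for q in r[:2]: print(t,round(q['p'],2),c2w(s,q['at']),proj(s,c2w(s,q['at'])))
E
```

```text
pics
{'time': 0.0, 'joint_positions': array([ 1.2189,  0.088 ,  1.3722, -0.    ,  1.6836, -0.1031]), 'qvel': array([-0.0004, -0.0011, -0.0002,  0.0001,  0.0005,  0.0003]), 'joint_torque': array([ -0.0006, -34.0197, -30.2422,   0.0717,   0.0333,  -0.0002]), 'tool_pos': array([0.1352, 0.5325, 0.1834]), 'ee_rot': array([-3.1394, -0.0002,  2.8928]), 'wrist_force': array([-0.4156, -0.1562, -0.065 ]), 'wrist_torque': array([-0.0286, -0.0002, -0.0191]), 'width': 0.09383669978043525}
top [[525.7659   0.     317.8392]
 [  0.     525.7659 242.9112]
 [  0.       0.       1.    ]] -0.1421186597942447 [ 2.2128 -2.1543  0.0903] [-0.0229  0.5802  1.0945] campos [ 0.4933 -0.0034  1.1365]
key_bow 0.44 [ 0.4297 -0.1545  0.0594] [[387.9113 316.993 ]]
spare_key 0.4 [ 0.4433 -0.2234  0.0059] [[416.3646 309.7246]]
rack 0.8 [ 0.4363 -0.1894 -0.0018] [[400.0859 312.4975]]
box 0.95 [0.5051 0.1827 0.0021] [[228.9707 276.0808]]
keyhole 0.68 [0.4813 0.1782 0.0869] [[223.8654 287.3962]]
salt_shaker 0.69 [ 0.6874  0.2085 -0.0015] [[220.9323 192.707 ]]
salt_shaker 0.59 [0.6751 0.016  0.0023] [[308.205  200.1539]]

[... 310 characters left out ...]
-0.8783  0.8372]
key 0.55 [ 0.4291 -0.1558  0.0051] [[289.724  319.5585]]
key_bow 0.61 [ 0.4296 -0.1552  0.056 ] [[288.7422 300.081 ]]
spare_key 0.63 [ 0.443  -0.2187  0.0087] [[307.5848 341.3288]]
box 0.71 [ 0.5099  0.1786 -0.0028] [[280.3315 209.9071]]
keyhole 0.63 [ 0.4294 -0.1548  0.005 ] [[289.7017 319.1532]]
keyhole 0.57 [0.4825 0.1822 0.0883] [[265.7705 178.9116]]
honey_jar 0.92 [ 0.6931  0.1214 -0.0017] [[363.0861 206.9921]]
spice_jar 0.83 [ 0.6895  0.2062 -0.0023] [[348.1794 187.5404]]
wrist [[347.9031   0.     313.6954]
 [  0.     347.9031 239.2673]
 [  0.       0.       1.    ]] -0.013388317660631166 [-2.3148 -1.7997 -0.2302] [-0.5494 -0.0266  0.3908] campos [0.0651 0.5503 0.385 ]
```

View pics/top0.png

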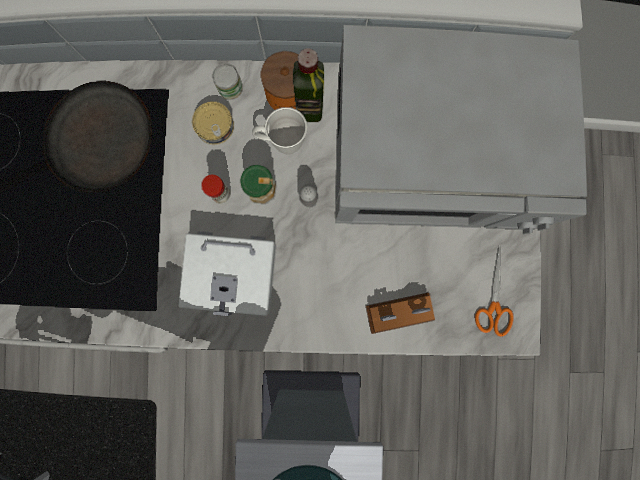

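View pics/side0.png

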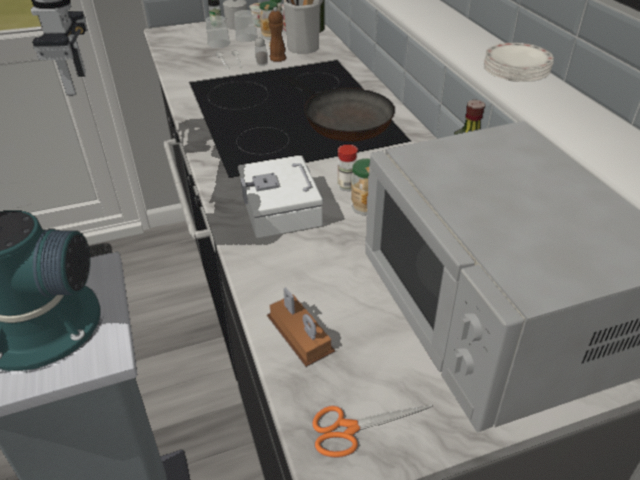

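View pics/wrist0.png

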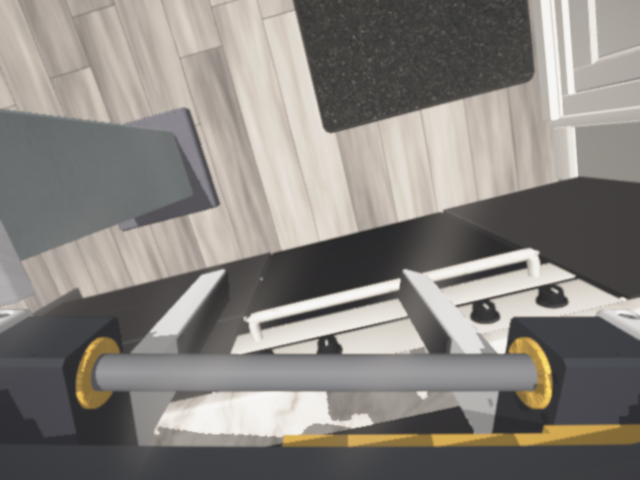

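The side view shows the square bow in the rack slot nearer the box (289,300) and the round bow at (309,325). In the top view they're at (388,312) and (418,303). The keyhole is near (223,288). The wrist camera only sees the floor. Next I'll check both keys enlarged, and measure how far the microwave gets in the way.

Run:
```python
from h import *
np.set_printoptions(precision=4,suppress=True)
s=snap('top')
for p in [(345,200),(420,215),(345,222),(450,222),(520,205),(400,320),(228,250),(223,289)]: print(p,dep(s,*p))
# rack outline from depth
Z=s['range_z']; us,vs=np.meshgrid(np.arange(355,445),np.arange(280,345))
P=np.array([dep(s,u,v) for u,v in zip(us.ravel(),vs.ravel())])
for lo,hi in [(0.024,0.042),(0.05,0.09)]:
    m=(P[:,2]>lo)&(P[:,2]<hi); Q=P[m][:,:2]; print(lo,m.sum(),cv2.minAreaRect(Q.astype(np.float32)*1000), np.median(P[m][:,2]))
us,vs=np.meshgrid(np.arange(165,290),np.arange(220,330))
P=np.array([dep(s,u,v) for u,v in zip(us.ravel(),vs.ravel())])
m=(P[:,2]>.07)&(P[:,2]<.086);print(cv2.minAreaRect(P[m][:,:2].astype(np.float32)*1000),np.median(P[m][:,2]))
a=cv2.resize(s['pixels'][280:345,355:445],None,fx=4,fy=4,interpolation=2)
b=cv2.resize(s['pixels'][225:325,175:285],None,fx=4,fy=4,interpolation=2)
q=snap('side')
c=cv2.resize(q['pixels'][280:370,260:340],None,fx=4,fy=4,interpolation=2)
W=np.zeros((400,800,3),np.uint8); W[:260,:360]=a; W[:360,360:680]=c; 
cv2.imwrite('pics/crop1.png',W[:,:,::-1]);cv2.imwrite('pics/crop2.png',b[:,:,::-1])
```

```text
(345, 200) [ 0.6358 -0.0504  0.2599]
(420, 215) [ 0.6262 -0.1957  0.171 ]
(345, 222) [ 0.6258 -0.0636  0.032 ]
(450, 222) [ 0.6266 -0.2768  0.0771]
(520, 205) [ 0.6374 -0.3544  0.2573]
(400, 320) [ 0.4222 -0.1843  0.0304]
(228, 250) [0.557  0.1743 0.0777]
(223, 289) [0.4779 0.1815 0.0773]
0.024 1379 ((436.10955810546875, -188.55575561523438), (51.66686248779297, 130.8380126953125), 12.892168045043945) 0.03187745725611478
0.05 114 ((436.513671875, -189.65890502929688), (5.544303894042969, 101.1899642944336), 12.828575134277344) 0.07205820710692284
((507.2742614746094, 176.9678955078125), (183.46832275390625, 156.47012329101562), 86.26880645751953) 0.08025317464942014
```

View pics/crop1.png

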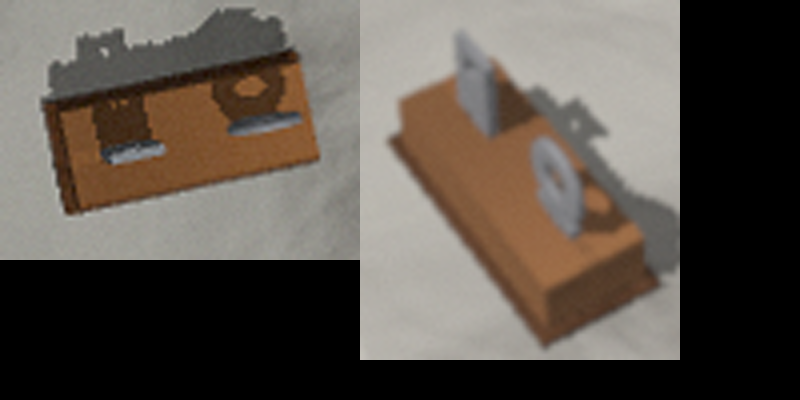

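View pics/crop2.png

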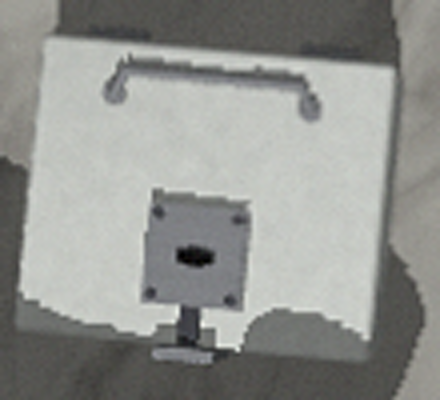

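The crops confirm it: the square bow is in the slot at y≈-0.155, and the round bow is at y≈-0.22. The keyhole slot lies across the lock cover at the middle of the crop. The microwave front is at x≈0.63, which leaves enough room. I'll write a planning helper and look at the camera's geometry in the tool frame.

```bash
cat >> h.py <<'E'
np.set_printoptions(precision=4,suppress=True)
def tool():
    o=robot.get_obs(); return o,np.array(o['tool_pos']),R.from_euler('xyz',o['ee_rot'])
def delta(p0,yaw0,p1,yaw1):
    r=R.from_euler('xyz',[np.pi,0,yaw0]); d=r.inv().apply(np.array(p1)-np.array(p0))*1000
    print('delta mm',d.round(1),'turn z',round(yaw0-yaw1,4))
def apply(p0,yaw0,d,t):
    r=R.from_euler('xyz',[np.pi,0,yaw0]); return np.array(p0)+r.apply(np.array(d)/1000.),yaw0-t
E
python3 - <<'E'
from h import *
o,p,r=tool(); s=snap('wrist')
Rm=cv2.Rodrigues(np.array(s['rvec']))[0]
print('cam pos in tool',r.inv().apply(c2w(s,[0,0,0])-p)); print('cam axes in tool (cols x y z)\n',(r.inv().as_matrix()@Rm.T))
delta([.135,.533,.185],2.893,[.44,.13,.22],1.571-.065)
E
```

```text
cam pos in tool [ 0.0725 -0.0007 -0.2004]
cam axes in tool (cols x y z)
 [[-0.0002 -0.9679 -0.2515]
 [ 1.     -0.0002 -0.    ]
 [ 0.     -0.2515  0.9679]]
delta mm [-394.8 -315.6  -35. ] turn z 1.387
```

Run:
```python
from h import *
delta([.135,.533,.185],2.893,[.475,.15,.22],1.571-.065)
```

```text
delta mm [-423.8 -287.6  -35. ] turn z 1.387
```

Request:
carry_out(deltas="-424 -288 -35 0 0 1.387 0.3;-424 -288 -35 0 0 1.387 0.3;-424 -288 -35 0 0 1.387 0.3;-424 -288 -35 0 0 1.387 0.3;-424 -288 -35 0 0 1.387 0.3;-424 -288 -35 0 0 1.387 0.3;-424 -288 -35 0 0 1.387 0.3;-424 -288 -35 0 0 1.387 0.3")

```text
time: 2.32
tool_pos: [0.357, 0.2826, 0.2078]
ee_rot: [3.14, -0.0, 1.887]
wrist_force: [0.3, 0.4, 0.2]
width: 0.0656
```

Run:
```python
from h import *
delta([.3563,.2839,.2078],1.893,[.475,.15,.22],1.506)
```

```text
delta mm [-164.6   70.2  -12.2] turn z 0.387
```

Request:
carry_out(deltas="-164.6 70.2 -12.2 0 0 0.387 0.3;-164.6 70.2 -12.2 0 0 0.387 0.3;-164.6 70.2 -12.2 0 0 0.387 0.3;-164.6 70.2 -12.2 0 0 0.387 0.3;-164.6 70.2 -12.2 0 0 0.387 0.3;-164.6 70.2 -12.2 0 0 0.387 0.3;-164.6 70.2 -12.2 0 0 0.387 0.3;-164.6 70.2 -12.2 0 0 0.387 0.3")

```text
time: 2.98
tool_pos: [0.4739, 0.1514, 0.2194]
ee_rot: [-3.141, -0.001, 1.507]
wrist_force: [-0.8, 0.9, -0.1]
width: 0.0658
```

Run:
```python
from h import *
import pickle
o,p,r=tool(); print(p,o['ee_rot'])
s=snap('wrist','w1.png'); pickle.dump(s,open('w1.pkl','wb'))
for q in robot.place_of(s,'keyhole')[:2]: print(q['p'],c2w(s,q['at']),proj(s,c2w(s,q['at'])))
for q in robot.place_of(s,'box')[:2]: print(q['p'],c2w(s,q['at']),proj(s,c2w(s,q['at'])))
```

```text
[0.4739 0.1514 0.2194] [-3.1409 -0.0008  1.5073]
0.67 [ 0.5067  0.1709 -0.003 ] [[339.4913 192.1258]]
```

View pics/w1.png

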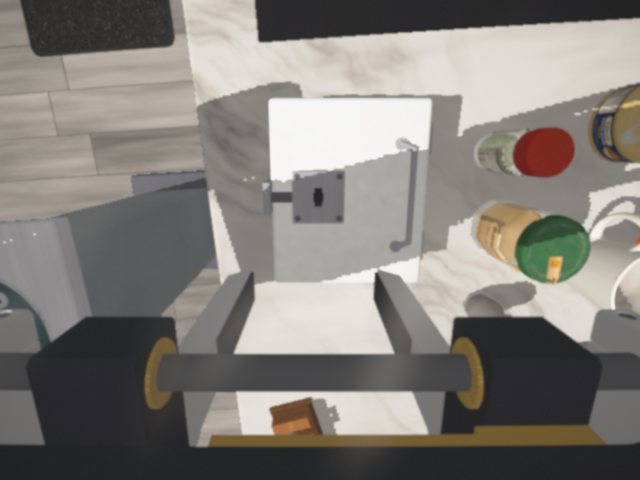

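The wrist view shows the lock cover with corners near (293,171), (343,171), (344,223) and (293,223). The keyhole's dark slot is at about (318,197) and the bolt runs left to the keeper at (267,197). I'll measure the slot and cover to sub-pixel accuracy.

Run:
```python
from h import *
import pickle
s=pickle.load(open('w1.pkl','rb'))
im=s['pixels']; g=im.max(2).astype(int)
cv2.imwrite('pics/w1c.png',cv2.resize(im[150:250,255:375],None,fx=6,fy=6,interpolation=0)[:,:,::-1])
def blob(mask,z,name):
    n,l,st,ce=cv2.connectedComponentsWithStats(mask.astype(np.uint8))
    for i in range(1,n):
        if st[i,4]<30: continue
        vs,us=np.where(l==i)
        P=np.array([pxz(s,u,v,z)[:2] for u,v in zip(us,vs)])*1000
        c=P.mean(0); print(name,st[i],c,ce[i]); 
        ww,V=np.linalg.eigh(np.cov(P.T)); print('  major dir deg',np.degrees(np.arctan2(V[1,1],V[0,1])),np.sqrt(ww*12), cv2.minAreaRect(P.astype(np.float32)))
m=np.zeros(g.shape,bool); sub=g[180:215,305:332]; m[180:215,305:332]=sub<45; blob(m,.088,'slot')
print(g[197,262:380]); print(g[160:235,300])
print([dep(s,u,v)[2].round(4) for u,v in [(300,180),(335,215),(335,180),(300,215),(318,197),(380,240),(290,260)]])
```

```text
slot [315 190   7  15  86] [479.9645 179.0459] [317.9767 196.7674]
  major dir deg 85.88427571719062 [ 5.8297 13.0498] ((479.97796630859375, 178.79965209960938), (13.403298377990723, 5.744859218597412), 86.40087890625)
[126 118 114 114 115 116 113 109  95  82  76  74  74  74  73  72  73  73
  73  74  74  73  73  73  73  73  72  73  75  85 101 112 116 116 116 116
 116 116 117 117 116 117 116 115 115 115 115 115 115 114 105  80  52  41
  40  40  39  39  40  42  59  86 106 115 117 116 116 116 117 116 117 116
 116 116 116 114 114 113 114 115 117 126 146 165 173 175 175 174 175 175
 174 173 173 172 171 171 171 170 172 170 169 169 169 168 167 168 168 168
 170 170 171 172 172 172 171 172 171 170]
[246 246 246 246 246 246 246 246 245 240 211 182 188 190 183 174 163 149
 128 118 117 117 118 118 118 117 117 116 117 116 116 116 116 117 116 117
 116 117 116 117 118 116 117 117 116 116 116 117 116 116 116 116 116 116
 115 111 104  99  97  99 106 114 125 146 164 171 172 173 172 173 173 173
 174 173 173]
[np.float64(0.0874), np.float64(0.0885), np.float64(0.0876), np.float64(0.0883), np.float64(0.0813), np.float64(0.0801), np.float64(0.0806)]
```

View pics/w1c.png

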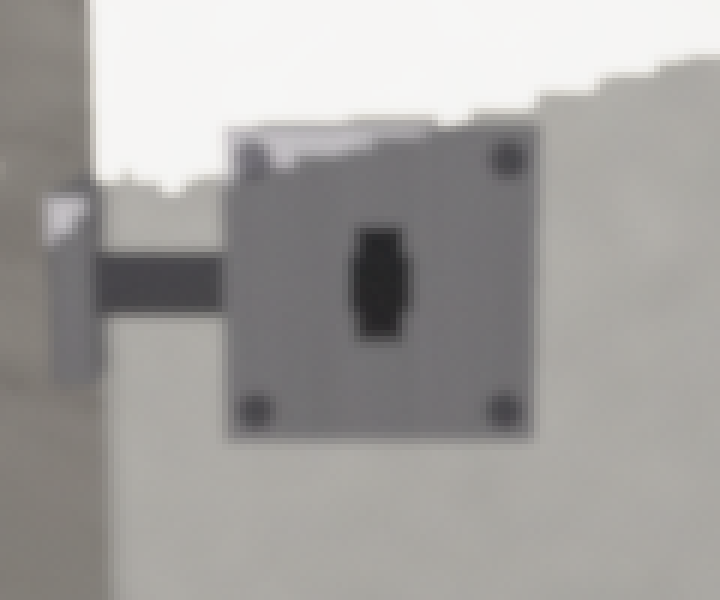

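Run:
```python
from h import *
delta([.475,.15,.22],1.506,[.4346,-.182,.20],1.796)
```

```text
delta mm [-333.9  -18.8   20. ] turn z -0.29
```

Request:
carry_out(deltas="-333.9 -18.8 20 0 0 -0.29 0.3;-333.9 -18.8 20 0 0 -0.29 0.3;-333.9 -18.8 20 0 0 -0.29 0.3;-333.9 -18.8 20 0 0 -0.29 0.3;-333.9 -18.8 20 0 0 -0.29 0.3;-333.9 -18.8 20 0 0 -0.29 0.3;-333.9 -18.8 20 0 0 -0.29 0.3;-333.9 -18.8 20 0 0 -0.29 0.3")

```text
time: 3.8
tool_pos: [0.4353, -0.1705, 0.2005]
ee_rot: [3.14, 0.0, 1.798]
wrist_force: [0.5, 0.5, -0.5]
width: 0.0657
```

Run:
```python
from h import *
import pickle
s=snap('wrist','w2.png'); pickle.dump(s,open('w2.pkl','wb'))
o,p,r=tool(); print(p,o['ee_rot'])
for t in ['key','key_bow','spare_key']:
  for q in robot.place_of(s,t)[:2]: print(t,q['p'],c2w(s,q['at']),proj(s,c2w(s,q['at'])))
```

```text
[ 0.4336 -0.178   0.1993] [-3.1382  0.0056  1.7896]
key 0.67 [ 0.43   -0.1519  0.0071] [[312.5488 196.9346]]
key_bow 0.68 [ 0.4278 -0.1559  0.0591] [[309.3584 207.3958]]
spare_key 0.5 [ 0.4435 -0.2234  0.0072] [[310.0698 258.1541]]
```

View pics/w2.png

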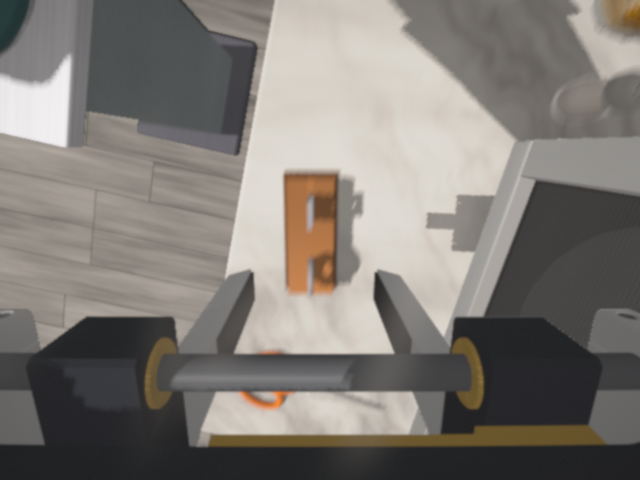

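The wrist view shows the square-bow key standing edge-on at about (311,210) in the far slot and the round-bow key at (311,275). The arm was still settling, so I'll take a second picture and measure the bow's top edge.

Run:
```python
from h import *
import pickle
s=snap('wrist','w3.png'); pickle.dump(s,open('w3.pkl','wb'))
o,p,r=tool(); print(p,o['ee_rot'],o['qvel'])
im=s['pixels']
cv2.imwrite('pics/w3c.png',cv2.resize(im[160:305,265:385],None,fx=5,fy=4,interpolation=0)[:580,:,::-1])
g=im.astype(int)
for v in range(186,240,3): print(v,g[v,300:324,2]-g[v,300:324,0]//2)
```

```text
[ 0.4358 -0.1688  0.2003] [ 3.1411 -0.0008  1.7967] [ 0.03   -0.0069 -0.0018 -0.0001  0.0015 -0.0034]
186 [-16 -15 -16 -16 -16 -16 -15 -16 -17 -17 -18 -18 -18 -17 -16 -17 -16 -16
 -16 -16 -16 -16 -15 -16]
189 [-17 -17 -17 -17 -17 -17 -18 -17 -17 -16 -15 -16 -16 -16 -18 -17 -17 -17
 -16 -16 -15 -16 -16 -17]
192 [-17 -16 -18 -16 -18 -18 -18 -14  -3  18  33  39  38  26   8  -5  -8  -8
  -6  -6  -7  -6  -7  -9]
195 [-15 -15 -16 -15 -15 -15 -13  -7  13  37  52  54  53  43  22   4  -3  -5
  -5  -4  -4  -4  -4  -4]
198 [-15 -14 -15 -15 -15 -15 -11   8  43  73  86  89  86  73  47  14  -1  -4
  -4  -4  -3  -3  -3  -4]
201 [-15 -15 -15 -14 -15 -15 -13   6  42  73  87  90  88  76  49  17   0  -4
  -4  -4  -4  -4  -4  -4]
204 [-14 -15 -15 -16 -15 -14 -13   5  40  71  86  89  87  78  52  20   0  -4
  -3  -4  -4  -4  -5  -4]
207 [-15 -17 -16 -15 -15 -15 -13   4  38  71  86  89  87  76  50  16  -2  -3
  -4  -5  -4  -4  -3  -5]
210 [-17 -16 -16 -17 -16 -16 -14   3  37  70  87  90  87  76  49  16  -2  -4
  -6  -5  -4  -5  -5  -5]
213 [-16 -16 -16 -16 -16 -16 -14   1  36  70  86  90  88  75  48  15  -
[... 155 characters left out ...]
 -17 -17 -15   0  35  68  86  89  86  71  36   1 -14 -16
 -17 -17 -19 -17 -17 -17]
222 [-17 -17 -16 -16 -17 -17 -14  -2  32  68  85  90  86  71  35  -1 -15 -17
 -18 -17 -17 -17 -17 -18]
225 [-16 -16 -17 -15 -16 -16 -14  -7  21  48  64  67  65  51  23  -5 -14 -16
 -18 -17 -17 -17 -17 -17]
228 [-14 -15 -14 -15 -14 -14 -15 -14 -15 -13 -13 -13 -13 -13 -14 -14 -15 -15
 -14 -16 -15 -15 -15 -15]
231 [-15 -16 -15 -16 -15 -15 -16 -15 -15 -16 -16 -16 -16 -16 -16 -16 -16 -16
 -17 -16 -17 -17 -17 -18]
234 [-15 -16 -15 -15 -16 -16 -15 -16 -16 -16 -15 -16 -16 -16 -16 -16 -16 -16
 -17 -16 -17 -15 -17 -16]
237 [-16 -17 -16 -16 -16 -17 -16 -17 -17 -17 -16 -17 -17 -17 -17 -17 -17 -17
 -17 -17 -17 -17 -17 -18]
```

View pics/w3c.png

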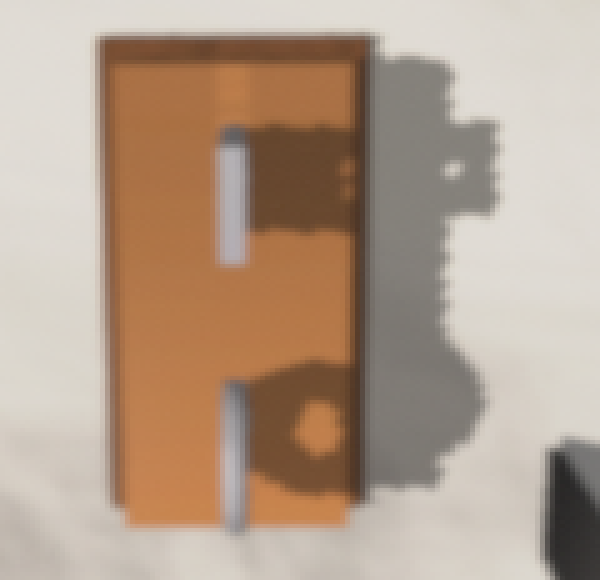

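Run:
```python
from h import *
import pickle
for f in ['w2.pkl','w3.pkl']:
    s=pickle.load(open(f,'rb')); im=s['pixels'].astype(int); g=im[:,:,2]-im[:,:,0]//2
    m=np.zeros(g.shape,np.uint8); m[170:245,295:330]=g[170:245,295:330]>(50 if f=='w2.pkl' else 58)
    vs,us=np.where(m); print(f,vs.min(),vs.max(),us.min(),us.max())
    P=np.array([pxz(s,u,v,.076)[:2] for u,v in zip(us,vs)])*1000
    print(cv2.minAreaRect(P.astype(np.float32)),P.mean(0)); ww,V=np.linalg.eigh(np.cov(P.T)); print(np.degrees(np.arctan2(V[1,1],V[0,1])),np.sqrt(ww*12))
    print('dep',[dep(s,311,v)[2].round(4) for v in range(198,226,4)])
    print('cam',c2w(s,[0,0,0]))
s=snap('wrist'); o,p,r=tool(); print('now',p,o['ee_rot'],o['qvel'],o['time'],'cam',c2w(s,[0,0,0]))
for i in range(3): o,p,r=tool(); print(p,o['ee_rot'])
```

```text
w2.pkl 170 228 295 329
((428.1162109375, -145.39999389648438), (31.247331619262695, 54.54645919799805), 13.00570297241211) [ 426.1304 -142.7569]
99.6308816357509 [20.5582 68.8848]
dep [np.float64(0.0767), np.float64(0.0772), np.float64(0.0787), np.float64(0.0776), np.float64(0.0763), np.float64(0.0764), np.float64(0.075)]
cam [ 0.4187 -0.1003  0.4008]
w3.pkl 196 225 309 313
((429.5915832519531, -154.80519104003906), (3.810361385345459, 27.672807693481445), 12.780070304870605) [ 429.5883 -154.7083]
102.69715493559222 [ 4.5734 27.9884]
dep [np.float64(0.0755), np.float64(0.0745), np.float64(0.0766), np.float64(0.0765), np.float64(0.0752), np.float64(0.0749), np.float64(0.0759)]
cam [ 0.4195 -0.0997  0.4005]
now [ 0.4361 -0.1684  0.2004] [ 3.1409 -0.0004  1.798 ] [ 0.0188 -0.0027 -0.0008 -0.0036  0.0003 -0.0047] 4.1 cam [ 0.4196 -0.0988  0.4007]
[ 0.4361 -0.1684  0.2004] [ 3.1409 -0.0004  1.798 ]
[ 0.4361 -0.1684  0.2004] [ 3.1409 -0.0004  1.798 ]
[ 0.4361 -0.1684  0.2004] [ 3.1409 -0.0004  1.798 ]
```

Run:
```python
from h import *
delta([.4361,-.1684,.2004],1.798,[.4296,-.1547,.10],1.7935)
```

```text
delta mm [ 14.8  -3.2 100.4] turn z 0.0045
```

Request:
carry_out(deltas="7 -1.6 30 0 0 0.0045 0.5;14.8 -3.2 60 0 0 0.0045 0.5;14.8 -3.2 90 0 0 0.0045 0.5;14.8 -3.2 100.4 0 0 0.0045 0.5;14.8 -3.2 100.4 0 0 0.0045 0.5;14.8 -3.2 100.4 0 0 0.0045 0.5;14.8 -3.2 100.4 0 0 0.0045 0.5;14.8 -3.2 100.4 0 0 0.0045 0.5")

```text
time: 4.77
tool_pos: [0.4309, -0.1567, 0.1022]
ee_rot: [3.138, 0.003, 1.792]
wrist_force: [0.4, 0.4, 0.2]
width: 0.0473
```

Run:
```python
from h import *
import pickle
s=snap('wrist','w4.png'); pickle.dump(s,open('w4.pkl','wb'))
o,p,r=tool(); print(p,o['ee_rot'],o['qvel'],o['time'],'cam',c2w(s,[0,0,0]))
delta(p,o['ee_rot'][2],[.4296,-.1547,.039],1.7935)
```

```text
[ 0.4308 -0.1568  0.102 ] [3.1384 0.0025 1.7915] [-0.007   0.0015  0.011   0.0001 -0.0022 -0.0009] 4.8167 cam [ 0.4143 -0.0861  0.3024]
delta mm [ 2.3 -0.7 63. ] turn z -0.002
```

View pics/w4.png

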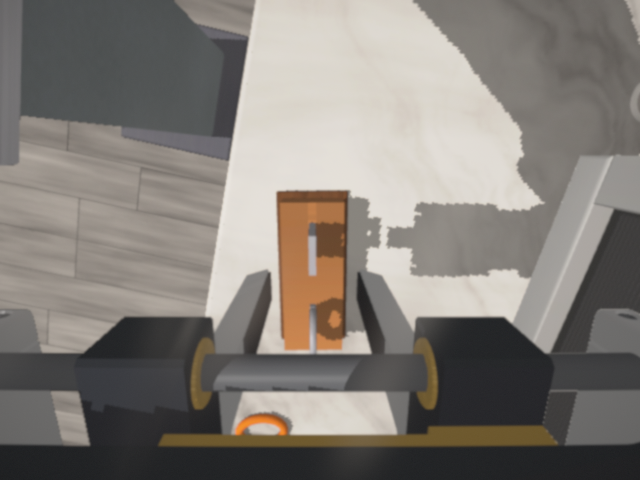

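The wrist view from lower down shows the key's bow top spanning rows 225-275 at column 312, and the fingertips at (258,275) and (370,275). I'll re-measure the bow top from this second place.

Run:
```python
from h import *
import pickle
s=pickle.load(open('w4.pkl','rb')); im=s['pixels'].astype(int); g=im[:,:,2]-im[:,:,0]//2
for v in range(218,284,3): print(v,g[v,304:322])
m=np.zeros(g.shape,np.uint8); m[215:285,303:322]=g[215:285,303:322]>58
vs,us=np.where(m); print(vs.min(),vs.max(),us.min(),us.max())
P=np.array([pxz(s,u,v,.076)[:2] for u,v in zip(us,vs)])*1000
print(cv2.minAreaRect(P.astype(np.float32)),P.mean(0)); ww,V=np.linalg.eigh(np.cov(P.T)); print(np.degrees(np.arctan2(V[1,1],V[0,1])),np.sqrt(ww*12))
print('dep',[dep(s,312,v).round(4) for v in range(222,280,4)])
print('proj tcp',proj(s,robot.get_obs()['tool_pos']))
```

```text
218 [-14 -15 -14 -15 -16 -17 -18 -17 -18 -18 -18 -16 -15 -14 -15 -14 -15 -15]
221 [-16 -16 -16 -16 -17 -16 -14 -12 -11 -12 -14 -15 -16 -15 -17 -16 -16 -15]
224 [-16 -15 -15 -11   2  26  42  48  49  47  39  22   4  -4  -6  -7  -7  -5]
227 [-13 -14 -13  -8   6  31  46  51  51  49  45  29  12   1  -3  -3  -3  -3]
230 [-13 -13 -13  -5  15  37  49  50  49  49  45  31  11   0  -3  -3  -3  -4]
233 [-13 -13 -13  -4  18  40  50  50  50  49  44  32  12   0  -3  -3  -3  -3]
236 [-14 -13 -10  10  43  65  75  76  77  76  72  60  35  10   0  -4  -4  -3]
239 [-14 -13  -9  15  54  80  90  91  92  93  89  76  49  16   1  -3  -2  -3]
242 [-14 -14  -9  15  54  79  89  92  92  92  87  71  43  13  -1  -4  -4  -3]
245 [-14 -13  -9  15  53  80  90  92  92  92  86  71  42  12  -2  -4  -4  -4]
248 [-14 -14 -11  11  48  78  89  92  92  91  87  71  41  12  -3  -4  -5  -4]
251 [-14 -15 -12   5  40  73  88  92  92  92  87  71  41  12  -1  -4  -5  -4]
254 [-15 -17 -13   5  40  73  87  91  92  90  85  69  40  11  -3  -5  -4  -6]
257 [-16 -16 -14   4  39  72  87  90  91  90  84  64  31   1 -11 -11 -12 -16]
260 [-17
[... 668 characters left out ...]
078), (4.142301559448242, 27.776506423950195), 12.704322814941406) [ 429.4721 -154.7197]
102.7329021088824 [ 4.6923 28.1399]
dep [array([ 0.4265, -0.1416,  0.0317]), array([ 0.4266, -0.1418,  0.0453]), array([ 0.4266, -0.1417,  0.059 ]), array([ 0.4266, -0.1418,  0.0708]), array([ 0.427 , -0.1435,  0.0751]), array([ 0.4274, -0.1456,  0.0773]), array([ 0.4281, -0.1485,  0.0766]), array([ 0.4287, -0.1513,  0.0765]), array([ 0.4294, -0.1543,  0.0757]), array([ 0.43  , -0.1569,  0.0761]), array([ 0.4306, -0.1598,  0.076 ]), array([ 0.4312, -0.1624,  0.0768]), array([ 0.4319, -0.1655,  0.0758]), array([ 0.4325, -0.1684,  0.0758]), array([ 0.4368, -0.1877,  0.0321])]
proj tcp [[313.3015 270.9266]]
```

Request:
carry_out(deltas="2.2 -0.8 12 0 0 -0.002 0.5;2.2 -0.8 24 0 0 -0.002 0.5;2.2 -0.8 36 0 0 -0.002 0.5;2.2 -0.8 48 0 0 -0.002 0.5;2.2 -0.8 56 0 0 -0.002 0.5;2.2 -0.8 61 0 0 -0.002 0.5;2.2 -0.8 62 0 0 -0.002 0.5;2.2 -0.8 62 0 0 -0.002 0.5")

```text
time: 5.48
tool_pos: [0.428, -0.1542, 0.0376]
ee_rot: [-3.141, -0.0, 1.793]
wrist_force: [0.5, -0.8, 0.8]
width: 0.0466
```

Run:
```python
from h import *
s=snap('wrist','w5.png');s=snap('side','s5.png')
o,p,r=tool(); print(p,o['ee_rot'],o['qvel'],o['time'],o['wrist_force'],o['width'])
delta(p,o['ee_rot'][2],[.4295,-.1547,.039],1.793)
```

```text
[ 0.4286 -0.1545  0.0384] [3.1405 0.0007 1.7932] [ 0.0011 -0.0029 -0.0045 -0.0002  0.0007 -0.001 ] 5.5833 [-0.2361  0.6946 -0.2351] 0.04681865300689163
delta mm [-0.4  0.8 -0.6] turn z 0.0002
```

View pics/w5.png

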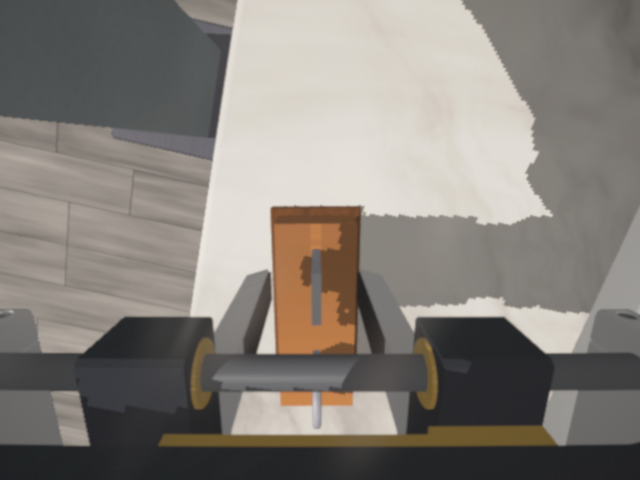

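The key sits between the fingers at column 316, against a jaw centre of about 314. I'll correct by 0.8 mm and close.

Request:
carry_out(deltas="0 0.8 -0.5 0 0 0 0.5;0 0.8 -0.5 0 0 0 0.8;0 0.8 -0.5 0 0 0 0.9;0 0.8 -0.5 0 0 0 1;0 0.8 -0.5 0 0 0 1;0 0.8 -0.5 0 0 0 1;0 0.8 -0.5 0 0 0 1;0 0.8 -0.5 0 0 0 1")

```text
time: 6.25
tool_pos: [0.4288, -0.154, 0.0383]
ee_rot: [3.142, -0.0, 1.793]
wrist_force: [1.6, -0.7, 0.6]
width: 0.0046
```

Run:
```python
from h import *
o,p,r=tool(); print(p,o['ee_rot'],o['time'],o['wrist_force'],o['wrist_torque'],o['width'])
```

```text
[ 0.4288 -0.154   0.0383] [ 3.1415 -0.0001  1.7934] 6.25 [ 1.5571 -0.6665  0.599 ] [-0.1021  0.0037 -0.0311] 0.00462120019641213
```

Request:
carry_out(deltas="0 0 -5 0 0 0 1;0 0 -11 0 0 0 1;0 0 -18 0 0 0 1;0 0 -26 0 0 0 1;0 0 -36 0 0 0 1;0 0 -60 0 0 0 1;0 0 -90 0 0 0 1;0 0 -120 0 0 0 1")

```text
time: 6.92
tool_pos: [0.4283, -0.1538, 0.1598]
ee_rot: [-3.141, -0.001, 1.793]
wrist_force: [0.1, -0.2, -1.6]
width: 0.0045
```

Run:
```python
from h import *
s=snap('wrist','w6.png');q=snap('side','s6.png')
o,p,r=tool(); print(p,o['ee_rot'],o['time'],o['wrist_force'],o['width'],o['qvel'])
cv2.imwrite('pics/s6c.png',cv2.resize(q['pixels'][150:370,200:400],None,fx=2.7,fy=2.7)[:,:,::-1])
```

```text
[ 0.4321 -0.1557  0.1655] [3.1319 0.0081 1.7932] 7.0167 [-0.1834  0.2574 -0.8661] 0.004463608737591805 [ 0.0011  0.0298  0.0934 -0.0028 -0.0476  0.0014]
```

View pics/w6.png

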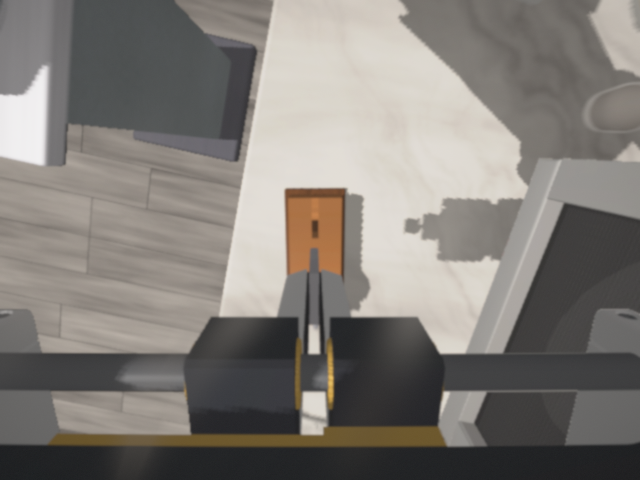

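View pics/s6c.png

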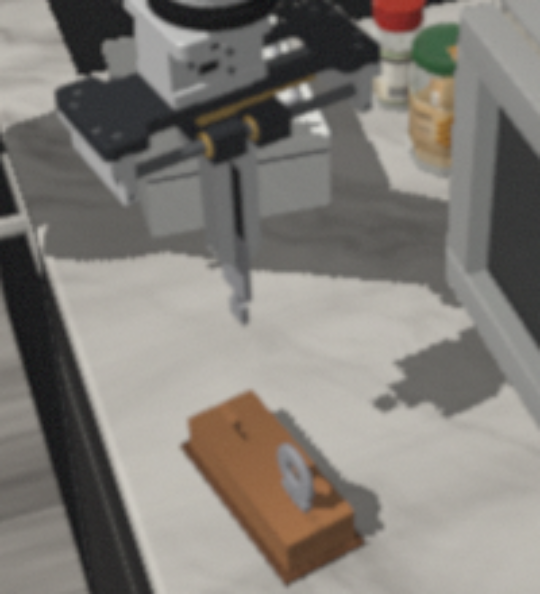

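The wrist view shows the key held between the pads with its near end at (314,255), and the empty slot below at (315,229). The side view shows the key hanging from the fingers and the round-bow key still in the rack. Next I'll move to above the keyhole.

Run:
```python
from h import *
o,p,r=tool();print(p,o['ee_rot'])
delta([.4288,-.154,.1583],1.793,[.480,.1798,.165],1.505)
```

```text
[ 0.4321 -0.1557  0.1655] [3.1319 0.0081 1.7932]
delta mm [314.3 123.5  -6.7] turn z 0.288
```

Request:
carry_out(deltas="20 8 -6.7 0 0 0.018 1;60 23.6 -6.7 0 0 0.055 1;100 39.3 -6.7 0 0 0.092 1;140 55 -6.7 0 0 0.128 1;180 70.7 -6.7 0 0 0.165 1;220 86.4 -6.7 0 0 0.202 1;250 98.2 -6.7 0 0 0.229 1;270 106 -6.7 0 0 0.247 1")

```text
time: 7.68
tool_pos: [0.4722, 0.1365, 0.1649]
ee_rot: [-3.141, -0.002, 1.548]
wrist_force: [-0.2, -0.2, -1.3]
width: 0.0046
```

Request:
carry_out(deltas="10 4 0 0 0 0.01 1;20 8 0 0 0 0.02 1;30 12 0 0 0 0.03 1;38 15 0 0 0 0.038 1;43 17 0 0 0 0.041 1;43 17 0 0 0 0.041 1;43 17 0 0 0 0.041 1;43 17 0 0 0 0.041 1")

```text
time: 8.35
tool_pos: [0.4905, 0.1747, 0.1649]
ee_rot: [-3.141, 0.0, 1.505]
wrist_force: [-0.1, 0.1, -0.3]
width: 0.0048
```

Run:
```python
from h import *
import pickle
s=snap('wrist','w7.png');q=snap('side','s7.png');t=snap('top','t7.png'); s2=snap('wrist','w7b.png');pickle.dump([s,q,t,s2],open('7.pkl','wb'))
o,p,r=tool(); print(p,o['ee_rot'],o['time'],o['wrist_force'],o['width'],o['qvel'])
cv2.imwrite('pics/s7c.png',cv2.resize(q['pixels'][80:260,180:380],None,fx=3,fy=3)[:,:,::-1])
for n,i in [('side',q),('wr',s2)]:
  for k in ['key','key_bow','keyhole']:
    for z in robot.place_of(i,k)[:1]: print(n,k,z['p'],c2w(i,z['at']))
delta(p,o['ee_rot'][2],[.480,.1798,.165],1.505)
```

```text
[0.4906 0.1748 0.1651] [ 3.1414 -0.      1.5047] 8.55 [ 0.2236 -0.3179  0.2116] 0.004701694352285175 [ 0.0002  0.0001 -0.001   0.0014 -0.0029  0.0014]
side key 0.4 [0.492  0.1755 0.1292]
side key_bow 0.68 [0.4879 0.173  0.1809]
side keyhole 0.97 [0.4808 0.1835 0.0892]
wr key 0.97 [0.4936 0.174  0.132 ]
wr key_bow 0.8 [0.4918 0.1723 0.1906]
wr keyhole 0.57 [0.4814 0.1733 0.0913]
delta mm [  4.3 -11.    0.1] turn z -0.0003
```

View pics/w7b.png

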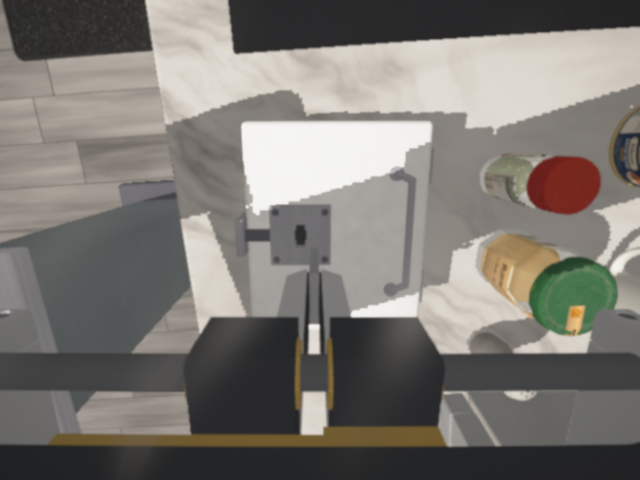

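View pics/s7c.png

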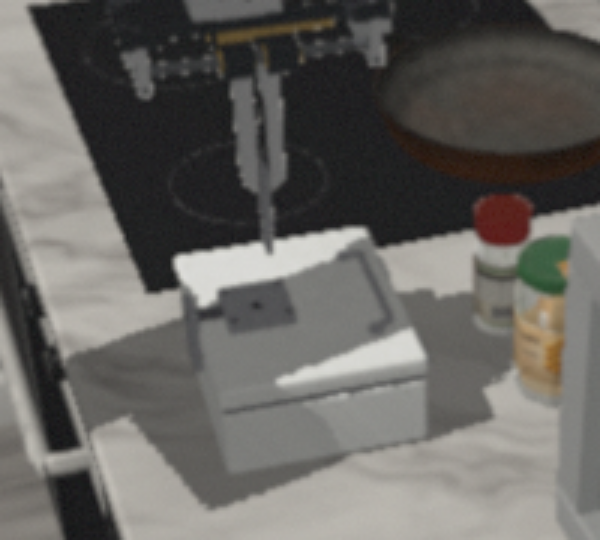

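The wrist view shows the held key's near edge at column 314 and the keyhole at about (300,235), so the tool needs to go roughly 11 mm along -x of the world. The side view shows the tip over the lid. I'll measure both in this picture.

Run:
```python
from h import *
import pickle
s=pickle.load(open('7.pkl','rb'))[3]; im=s['pixels'].astype(int); g=im.max(2)
o,p,r=tool()
m=np.zeros(g.shape,np.uint8); m[215:255,285:308]=g[215:255,285:308]<55
n,l,st,ce=cv2.connectedComponentsWithStats(m); i=1+np.argmax(st[1:,4]); vs,us=np.where(l==i); print(st[i],ce[i])
P=np.array([pxz(s,u,v,.088)[:2] for u,v in zip(us,vs)])*1000
print(P.mean(0),cv2.minAreaRect(P.astype(np.float32))); ww,V=np.linalg.eigh(np.cov(P.T)); print(np.degrees(np.arctan2(V[1,1],V[0,1])),np.sqrt(ww*12))
cv2.imwrite('pics/w7c.png',cv2.resize(im[195:335,255:375].astype(np.uint8),None,fx=5,fy=4.2,interpolation=0)[:,:,::-1])
# predicted key pixel positions for key offset along tool x
for off in (-2,0,2):
    for nm,pt in [('bowtop +',[.014+off/1000,0,-.037]),('bowbot +',[.014+off/1000,0,.007]),('bit +',[.008+off/1000,0,.017]),('tip',[off/1000,0,.033])]:
        print(off,nm,proj(s,p+r.apply(pt)))
print('depths',[ (v,(r.inv().apply(dep(s,314,v)-p)*1000).round(1)) for v in range(244,312,4)])
```

```text
[296 226   9  18 136] [300.1471 234.4265]
[480.0962 179.6192] ((479.96221923828125, 179.534912109375), (14.39304256439209, 6.580868721008301), 85.7909164428711)
88.13256612712381 [ 6.4669 14.1223]
-2 bowtop + [[313.2852 272.6891]]
-2 bowbot + [[313.3192 248.28  ]]
-2 bit + [[313.3355 252.8883]]
-2 tip [[313.3559 257.2148]]
0 bowtop + [[313.2805 268.8875]]
0 bowbot + [[313.3156 245.1726]]
0 bit + [[313.3321 249.9447]]
0 tip [[313.3527 254.4913]]
2 bowtop + [[313.2759 265.0635]]
2 bowbot + [[313.312  242.0506]]
2 bit + [[313.3286 246.9879]]
2 tip [[313.3496 251.7565]]
depths [(244, array([-4.1,  0.5, 75.7])), (248, array([ 6.1,  0.5, 28.4])), (252, array([11.8,  0.4, -0.3])), (256, array([12.2,  0.4, -9.7])), (260, array([ 12.4,   0.4, -17.7])), (264, array([ 11.9,   0.4, -23.3])), (268, array([ 11.9,   0.4, -29.7])), (272, array([ 11.9,   0.4, -35.7])), (276, array([ 10.6,   0.4, -38. ])), (280, array([  8.5,   0.4, -38. ])), (284, array([  6. ,   0.4, -37. ])), (288, array([  4.2,   0.3, -38. ])), (292, array([  2. ,   0.3, -37.7])), (296, array([ -0. ,   0.3, -38.1])), (300, array([ -2.3,   0.3, -37.8])), (304, array([ -4.2,   0.3, -38.5])), (308, array([ -6.4,   0.3, -38.5]))]
```

View pics/w7c.png

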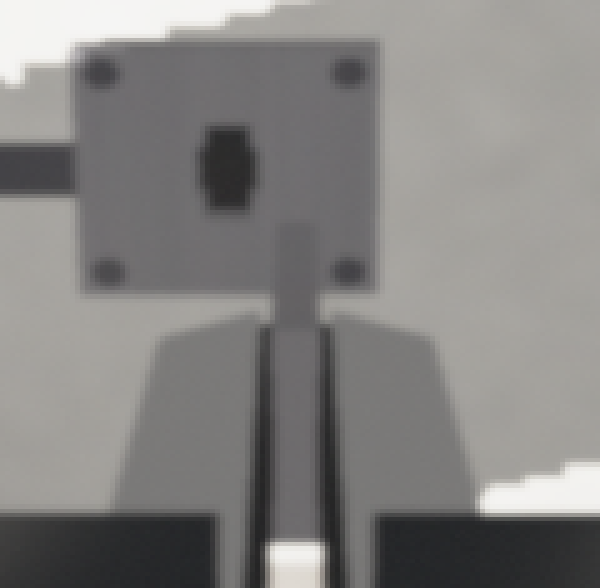

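The key's near edge reads 12 mm along tool x instead of 14, so the key sits about 2 mm off in the grip. Inside walls can bias the slot's dark blob, so I'll cross-check its centre against the four screws on the cover.

Run:
```python
from h import *
import pickle
w1=pickle.load(open('w1.pkl','rb')); w7=pickle.load(open('7.pkl','rb'))[3]
def scr(s,pts,hw=4):
    g=s['pixels'].astype(float).mean(2); out=[]
    for (u,v) in pts:
        u,v=int(round(u)),int(round(v)); b=g[v-hw:v+hw+1,u-hw:u+hw+1]; w=np.clip(np.median(b)-8-b,0,None)
        vv,uu=np.mgrid[v-hw:v+hw+1,u-hw:u+hw+1]; c=((w*uu).sum()/w.sum(),(w*vv).sum()/w.sum()); out.append(pxz(s,*c,.088)[:2]*1000)
    return np.array(out)
for s,pts in [(w1,[(255+255/6,150+411/6),(255+504/6,150+411/6),(255+508/6,150+160/6)]),(w7,[(255+102/5,195+73/4.2),(255+349/5,195+73/4.2),(255+349/5,195+271/4.2),(255+109/5,195+271/4.2)])]:
    q=scr(s,pts); print(q); 
    print('diag mid',(q[0]+q[2])/2, (q[1]+q[3])/2 if len(q)>3 else '')
    d=q[1]-q[0] ; print('ang',np.degrees(np.arctan2(d[1],d[0])),np.linalg.norm(d)); 
    d=q[2]-q[1] ; print('ang',np.degrees(np.arctan2(d[1],d[0])),np.linalg.norm(d)); 
# slot profile along its major axis at half level
for s,c in [(w1,(318,196.8)),(w7,(300,234.5))]:
    g=s['pixels'].astype(float).mean(2); u=int(c[0]); v0=int(c[1])
    col=g[v0-16:v0+17,u-1:u+2].mean(1); print(np.c_[np.arange(v0-16,v0+17),col.round()].astype(int).tolist())
    row=g[v0-1:v0+2,u-10:u+11].mean(0); print(u-10,row.round())
```

```text
[[458.6236 159.7532]
 [498.6548 157.2446]
 [501.1681 197.1673]]
diag mid [479.8958 178.4603] 
ang -3.5858715081364476 40.1097378066531
ang 86.39784814511603 40.001703039151685
[[461.0931 199.58  ]
 [501.1014 197.0835]
 [498.6375 157.0895]
 [458.5601 159.6261]]
diag mid [479.8653 178.3348] [479.8308 178.3548]
ang -3.5706580303906046 40.08604640478803
ang -93.52528066772912 40.069774178949736
[[180, 115], [181, 116], [182, 115], [183, 116], [184, 115], [185, 115], [186, 111], [187, 97], [188, 67], [189, 44], [190, 39], [191, 38], [192, 39], [193, 40], [194, 39], [195, 38], [196, 38], [197, 39], [198, 38], [199, 38], [200, 39], [201, 38], [202, 38], [203, 39], [204, 43], [205, 56], [206, 79], [207, 100], [208, 111], [209, 114], [210, 115], [211, 114], [212, 115]]
308 [114. 114. 114. 113. 104.  79.  51.  39.  38.  38.  38.  38.  38.  42.
  59.  85. 105. 114. 115. 115. 115.]
[[218, 111], [219, 111], [220, 111], [221, 111], [222, 110], [223, 108], [224, 95], [225, 71], [226, 51], [227, 45], [228, 44], [229, 44], [230, 44], [231, 44], [232, 44], [233, 45], [234, 45], [235, 44], [236, 44], [237, 44], [238, 45], [239, 45], [240, 45], [241, 45], [242, 46], [243, 51], [244, 67], [245, 86], [246, 98], [247, 105], [248, 109], [249, 111], [250, 111]]
290 [110. 111. 111. 106.  90.  68.  51.  45.  45.  44.  45.  45.  44.  44.
  46.  61.  85. 103. 111. 112. 112.]
```

The screws form an exact 40 mm square in both views, centred at (0.4799, 0.1784) with yaw -3.56°. That agrees between views to about 0.1 mm, so I'll use it as the keyhole axis.

Run:
```python
from h import *
delta([.4906,.1748,.1651],1.5047,[.4796,.1804,.140],1.5087)
```

```text
delta mm [  4.9 -11.3  25.1] turn z -0.004
```

Request:
carry_out(deltas="2 -4 4 0 0 -0.004 1;4 -8 10 0 0 -0.004 1;4.9 -11.3 16 0 0 -0.004 1;4.9 -11.3 22 0 0 -0.004 1;4.9 -11.3 25 0 0 -0.004 1;4.9 -11.3 25 0 0 -0.004 1;4.9 -11.3 25 0 0 -0.004 1;4.9 -11.3 25 0 0 -0.004 1")

```text
time: 9.52
tool_pos: [0.48, 0.1809, 0.1402]
ee_rot: [3.141, -0.0, 1.509]
wrist_force: [-0.5, 0.5, -0.6]
width: 0.0051
```

Run:
```python
from h import *
import pickle
q=snap('side','s8.png');t=snap('top','t8.png'); s2=snap('wrist','w8.png');pickle.dump([q,t,s2],open('8.pkl','wb'))
o,p,r=tool(); print(p,o['ee_rot'],o['time'],o['wrist_force'],o['width'],np.abs(o['qvel']).max())
im=s2['pixels']
a=cv2.resize(im[205:335,235:375],None,fx=4,fy=4,interpolation=0); b=cv2.resize(q['pixels'][130:210,225:305],None,fx=5,fy=5,interpolation=2)
W=np.zeros((520,560+240,3),np.uint8);W[:520,:560]=a;W[:400,560:]=b[:,80:320];cv2.imwrite('pics/c8.png',W[:,:,::-1])
print('key',[(v,(r.inv().apply(dep(s2,314,v)-p)*1000).round(1)) for v in range(246,300,5)])
```

```text
[0.4801 0.1809 0.1404] [ 3.1408 -0.0003  1.5091] 9.6667 [-0.244  -0.6361 -0.8878] 0.00468599164584574 0.0021744600733879394
key [(246, array([-1. ,  0.5, 60.2])), (251, array([12.6,  0.4,  0.7])), (256, array([12.7,  0.4, -9.8])), (261, array([ 12.8,   0.4, -19.5])), (266, array([ 12.6,   0.4, -27. ])), (271, array([ 12.6,   0.4, -34.9])), (276, array([ 11.4,   0.4, -38.7])), (281, array([  7.9,   0.4, -36.6])), (286, array([  6. ,   0.4, -38.6])), (291, array([  3.4,   0.4, -38.7])), (296, array([  0.4,   0.4, -38.1]))]
```

View pics/c8.png

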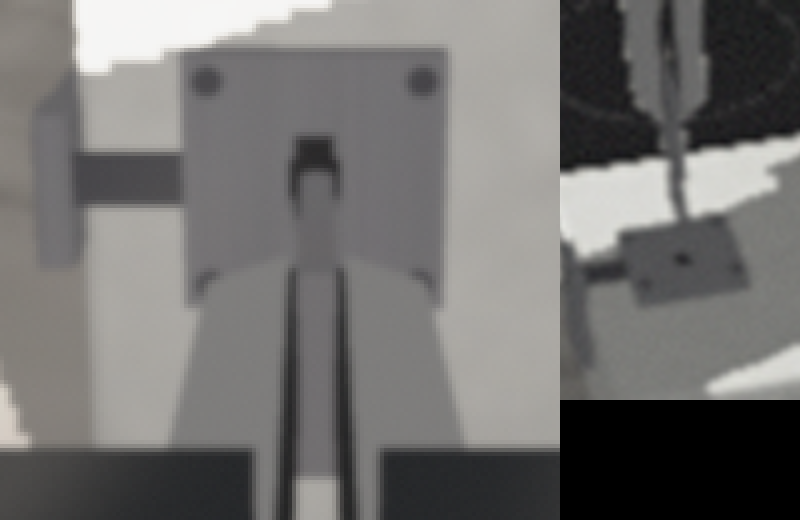

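The crop shows the key tip poised over the slot, left-right centred to about half a pixel. Now I'll measure the residual using only this picture.

Run:
```python
from h import *
import pickle
q,t,s=pickle.load(open('8.pkl','rb')); o,p,r=tool()
g=s['pixels'].astype(float).mean(2); out=[]
for (u,v) in [(235+206/4,205+81/4),(235+422/4,205+81/4)]:
    hw=4;u,v=int(round(u)),int(round(v)); b=g[v-hw:v+hw+1,u-hw:u+hw+1]; w=np.clip(np.median(b)-8-b,0,None)
    vv,uu=np.mgrid[v-hw:v+hw+1,u-hw:u+hw+1]; out.append(pxz(s,(w*uu).sum()/w.sum(),(w*vv).sum()/w.sum(),.088)[:2]*1000)
out=np.array(out); d=out[1]-out[0]; n=np.array([d[1],-d[0]])/np.linalg.norm(d); c=out.mean(0)+20*n
print(out,np.linalg.norm(d),np.degrees(np.arctan2(d[1],d[0])),'keyhole',c)
E_=np.array([dep(s,u,v) for v in range(254,270) for u in (313,314,315)])*1000
e=E_.mean(0)[:2]; tx=r.as_matrix()[:2,0]; print('bow edge',e,E_.std(0),'key centre',e-14*tx)
# lateral: edges of the bow face/key columns
for v in (256,262,268): print(g[v,304:326].round())
print('need (tool axes mm):',r.inv().apply(np.r_[c-(e-14*tx),0]))
```

```text
[[461.1423 199.5726]
 [501.1874 197.025 ]] 40.12604090262982 -3.640199100227875 keyhole [479.895  178.3392]
bow edge [481.2483 193.2963] [0.446  0.1875 8.1192] key centre [480.3858 179.3229]
[113. 113. 110. 103.  92.  84.  93. 101. 103. 104. 104. 104. 104. 103.
 103. 104. 109. 112. 113. 115. 113. 113.]
[114. 114. 114. 113. 109. 105. 104. 104. 103. 103. 103. 102. 102. 104.
 106. 111. 112. 113. 114. 113. 113. 112.]
[116. 116. 116. 115. 113. 107. 104. 102. 101. 102. 102. 102. 102. 102.
 105. 109. 112. 115. 116. 116. 114. 113.]
need (tool axes mm): [-1.0121 -0.4292 -0.0007]
```

Request:
carry_out(deltas="-0.7 -0.4 4 0 0 0 1;-0.7 -0.4 8 0 0 0 1;-0.7 -0.4 12 0 0 0 1;-0.7 -0.4 16 0 0 0 1;-0.7 -0.4 19 0 0 0 1;-0.7 -0.4 22 0 0 0 1;-0.7 -0.4 25 0 0 0 1;-0.7 -0.4 28 0 0 0 1")

```text
time: 10.33
tool_pos: [0.4793, 0.1802, 0.1117]
ee_rot: [-3.142, -0.0, 1.509]
wrist_force: [-0.1, 0.1, -0.8]
width: 0.0046
```

Run:
```python
from h import *
o,p,r=tool(); print(p,o['ee_rot'],o['time'],o['wrist_force'],o['wrist_torque'],o['width'])
s2=snap('wrist','w9.png'); q=snap('side')
o,p,r=tool(); print(p,o['ee_rot'],o['time'],o['wrist_force'],o['wrist_torque'],o['width'])
a=cv2.resize(s2['pixels'][205:335,235:375],None,fx=4,fy=4,interpolation=0); b=cv2.resize(q['pixels'][130:210,225:305],None,fx=5,fy=5,interpolation=2)
W=np.zeros((520,560+240,3),np.uint8);W[:520,:560]=a;W[:400,560:]=b[:,80:320];cv2.imwrite('pics/c9.png',W[:,:,::-1])
```

```text
[0.4793 0.1802 0.1117] [-3.1415 -0.0001  1.5093] 10.3333 [-0.0828  0.1317 -0.8272] [-0.0508  0.067   0.0087] 0.004645737402383802
[0.4789 0.1801 0.1113] [-3.1405  0.0003  1.5093] 10.4333 [-0.3367 -0.5344 -0.3281] [-0.0861  0.0834  0.0163] 0.00456127680282783
```

View pics/c9.png

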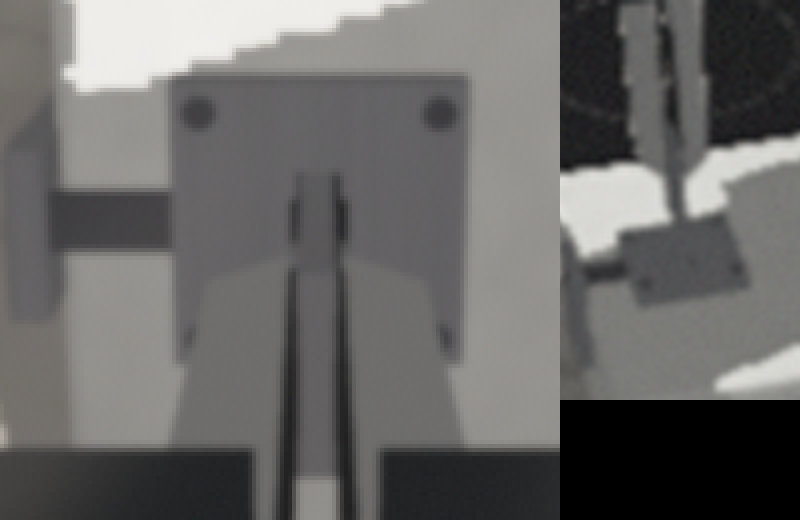

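The tip is about 9 mm into the slot with no contact force. Next I'll push through the pins.

Request:
carry_out(deltas="0 0 2 0 0 0 1;0 0 4 0 0 0 1;0 0 6 0 0 0 1;0 0 8 0 0 0 1;0 0 10 0 0 0 1;0 0 12 0 0 0 1;0 0 14 0 0 0 1;0 0 15 0 0 0 1")

```text
time: 11.1
tool_pos: [0.4801, 0.1805, 0.098]
ee_rot: [3.139, -0.001, 1.509]
wrist_force: [0.8, -0.2, 1.3]
width: 0.0046
```

Run:
```python
from h import *
o,p,r=tool(); print(p,o['ee_rot'],o['time'],o['wrist_force'],o['wrist_torque'],o['width'])
s2=snap('wrist','w10.png'); q=snap('side')
o,p,r=tool(); print(p,o['ee_rot'],o['time'],o['wrist_force'],o['wrist_torque'],o['width'])
print('key',[(v,(dep(s2,314,v)*1000).round(1)) for v in range(246,300,5)])
a=cv2.resize(s2['pixels'][205:335,235:375],None,fx=4,fy=4,interpolation=0); b=cv2.resize(q['pixels'][130:210,225:305],None,fx=5,fy=5,interpolation=2)
W=np.zeros((520,560+240,3),np.uint8);W[:520,:560]=a;W[:400,560:]=b[:,80:320];cv2.imwrite('pics/c10.png',W[:,:,::-1])
```

```text
[0.4801 0.1805 0.098 ] [ 3.1392 -0.0009  1.5093] 11.1 [ 0.836  -0.2038  1.3031] [-0.0428 -0.0084 -0.0374] 0.004579313818768786
[0.4799 0.1804 0.0972] [ 3.1399 -0.0006  1.5093] 11.2 [ 0.7738  0.4007 -0.0428] [-0.0145 -0.24   -0.0147] 0.004598377310040904
key [(246, array([481.4, 193.7,  88.7])), (251, array([481.3, 192.9,  96.9])), (256, array([481.2, 192.7, 106.4])), (261, array([481.2, 192.8, 116.2])), (266, array([481.2, 193. , 125. ])), (271, array([481.2, 192.9, 132.5])), (276, array([481. , 191.1, 134.9])), (281, array([480.9, 188.6, 135.3])), (286, array([480.7, 186.6, 136.9])), (291, array([480.6, 183.5, 136. ])), (296, array([480.4, 181.3, 137. ]))]
```

View pics/c10.png

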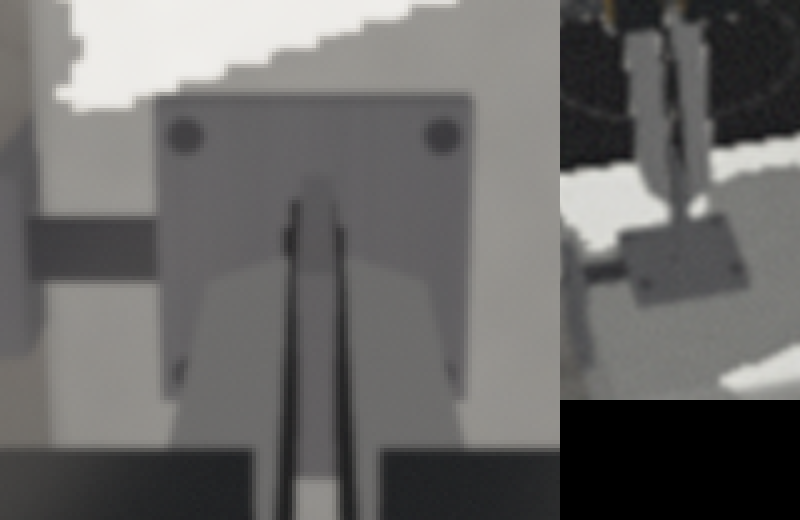

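Key top reads z≈0.136 and home is 0.132, so about 4 mm remain. I'll press on until the shoulder loads.

Request:
carry_out(deltas="0 0 1 0 0 0 1;0 0 2 0 0 0 1;0 0 3 0 0 0 1;0 0 4 0 0 0 1;0 0 5 0 0 0 1;0 0 5.5 0 0 0 1;0 0 6 0 0 0 1;0 0 6 0 0 0 1")

```text
time: 11.87
tool_pos: [0.4802, 0.1803, 0.0941]
ee_rot: [3.138, -0.001, 1.509]
wrist_force: [-2.0, -0.3, 12.1]
width: 0.0044
```

Run:
```python
from h import *
o,p,r=tool(); print(p,o['ee_rot'],o['time'],o['wrist_force'],o['wrist_torque'],o['width'])
s2=snap('wrist','w11.png')
o,p,r=tool(); print(p,o['ee_rot'],o['time'],o['wrist_force'],o['wrist_torque'],o['width'])
K=np.array([dep(s2,u,v)[2]*1000 for v in range(280,300,2) for u in (313,314,315)]); print('top',np.median(K),K.std())
```

```text
[0.4802 0.1803 0.0941] [ 3.1385 -0.0007  1.5093] 11.8667 [-1.9732 -0.2512 12.1225] [-0.318   0.4248  0.054 ] 0.0044098668813270766
[0.4802 0.1803 0.094 ] [ 3.1385 -0.0006  1.5093] 11.9167 [-2.2359 -0.2309 13.358 ] [-0.2269  0.4621 -0.0539] 0.004614847789781101
top 132.08866480335647 0.5949842985929042
```

Top of the key is at 132.1 mm with a 13 N reaction, so the shoulder is on the cover and the key is home. Now I'll turn clockwise (positive about the downward tool z) around the key's axis, keeping the downward press.

Request:
carry_out(deltas="0 0.2 0 0 0 0.12 1;0 0.4 0 0 0 0.24 1;0 0.5 0 0 0 0.36 1;0 0.7 0 0 0 0.48 1;0 0.9 0 0 0 0.6 1;-0.1 1.1 0 0 0 0.72 1;-0.2 1.2 0 0 0 0.84 1;-0.3 1.4 0 0 0 0.96 1")

```text
time: 12.58
tool_pos: [0.481, 0.1801, 0.0941]
ee_rot: [3.141, -0.002, 0.544]
wrist_force: [-3.8, -1.6, 13.6]
width: 0.0047
```

Run:
```python
from h import *
o,p,r=tool(); print(p,o['ee_rot'],o['time'],o['wrist_force'],o['wrist_torque'],o['width'],o['joint_positions'])
s2=snap('wrist','w12.png');q=snap('side');t=snap('top')
a=cv2.resize(q['pixels'][140:210,225:315],None,fx=5,fy=5,interpolation=2)
b=cv2.resize(t['pixels'][260:330,185:265],None,fx=4,fy=4,interpolation=2)
W=np.zeros((360,800,3),np.uint8);W[:350,:450]=a;W[:280,450:770]=b;cv2.imwrite('pics/c12.png',W[:,:,::-1])
```

```text
[0.481  0.1801 0.0941] [ 3.1411 -0.0021  0.5438] 12.5833 [-3.7604 -1.6301 13.5623] [-0.2253  0.8355  0.0852] 0.0047316827759508375 [0.2476 0.0406 1.6006 0.0002 1.4983 1.2746]
```

View pics/w12.png

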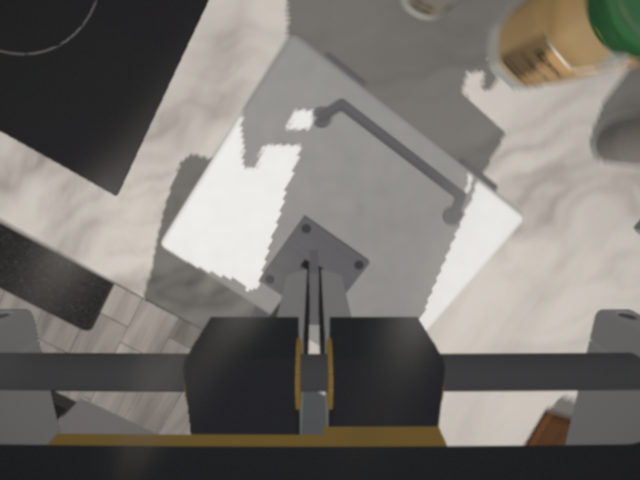

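View pics/c12.png

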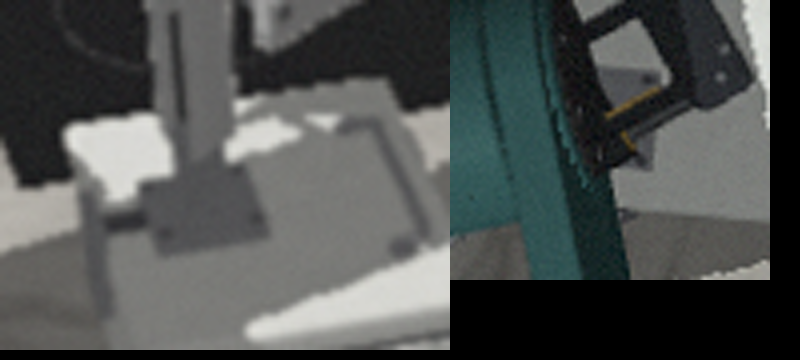

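The key turns freely (0.965 rad so far) and the key axis stays put. I'll carry on past the quarter turn to take up the play.

Request:
carry_out(deltas="0 0.2 0 0 0 0.1 1;0 0.3 0 0 0 0.2 1;0 0.5 0 0 0 0.3 1;0 0.6 0 0 0 0.4 1;0 0.8 0 0 0 0.5 1;0 0.9 0 0 0 0.6 1;-0.1 1.1 0 0 0 0.68 1;-0.1 1.1 0 0 0 0.72 1")

```text
time: 13.4
tool_pos: [0.4813, 0.1793, 0.0941]
ee_rot: [-3.14, -0.001, -0.173]
wrist_force: [-3.1, -0.6, 13.9]
width: 0.0047
```

Run:
```python
from h import *
import pickle
o,p,r=tool(); print(p,o['ee_rot'],o['time'],o['wrist_force'],o['wrist_torque'],o['width'],o['joint_positions'])
s2=snap('wrist','w13.png');q=snap('side','s13.png');t=snap('top');pickle.dump([s2,q,t],open('13.pkl','wb'))
o,p,r=tool(); print(p,o['ee_rot'],o['wrist_force'],o['wrist_torque'])
a=cv2.resize(q['pixels'][140:210,225:315],None,fx=5,fy=5,interpolation=2)
b=cv2.resize(t['pixels'][260:330,185:265],None,fx=4,fy=4,interpolation=2)
W=np.zeros((360,800,3),np.uint8);W[:350,:450]=a;W[:280,450:770]=b;cv2.imwrite('pics/c13.png',W[:,:,::-1])
```

```text
[0.4813 0.1793 0.0941] [-3.1402 -0.0013 -0.1735] 13.4 [-3.1123 -0.5809 13.8534] [-0.1123  0.9382  0.1393] 0.0046598694653439835 [0.2456 0.0407 1.6004 0.0007 1.4987 1.9899]
[0.4813 0.1792 0.0941] [-3.1403 -0.0013 -0.1704] [-3.1264  0.3242 13.4014] [-0.0887  0.9554  0.0248]
```

View pics/w13.png

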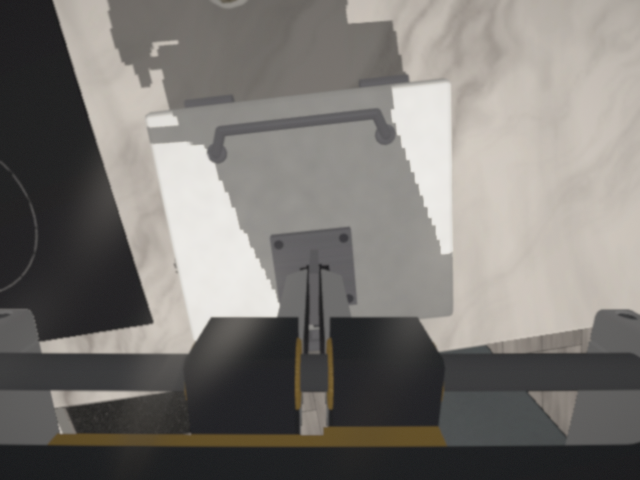

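View pics/c13.png

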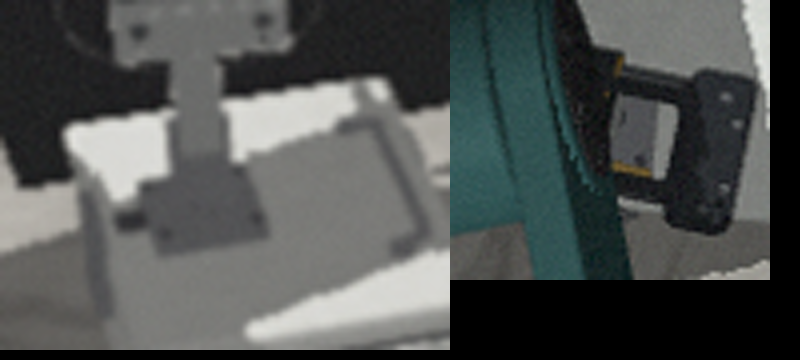

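Run:
```python
from h import *
import pickle
s2,q,t=pickle.load(open('13.pkl','rb')); q8=pickle.load(open('8.pkl','rb'))[0]
f=lambda i:cv2.resize(i['pixels'][168:198,236:276],None,fx=10,fy=10,interpolation=2)
cv2.imwrite('pics/c13b.png',np.hstack([f(q8),f(q)])[:,:,::-1])
# outer end of visible bolt along its line: distance from keyhole axis
c=np.array([.4799,.1784]); ux=np.array([np.cos(-.0621),np.sin(-.0621)])
for i in (q8,q):
    print([(d,i['pixels'][tuple(np.round(proj(i,np.r_[c-ux*d/1000,.088])[0][::-1]).astype(int))].mean().round()) for d in range(24,52,2)])
```

```text
[(24, np.float64(75.0)), (26, np.float64(64.0)), (28, np.float64(64.0)), (30, np.float64(67.0)), (32, np.float64(55.0)), (34, np.float64(55.0)), (36, np.float64(57.0)), (38, np.float64(63.0)), (40, np.float64(64.0)), (42, np.float64(67.0)), (44, np.float64(79.0)), (46, np.float64(82.0)), (48, np.float64(77.0)), (50, np.float64(77.0))]
[(24, np.float64(77.0)), (26, np.float64(66.0)), (28, np.float64(66.0)), (30, np.float64(65.0)), (32, np.float64(53.0)), (34, np.float64(54.0)), (36, np.float64(59.0)), (38, np.float64(74.0)), (40, np.float64(101.0)), (42, np.float64(116.0)), (44, np.float64(105.0)), (46, np.float64(89.0)), (48, np.float64(83.0)), (50, np.float64(83.0))]
```

View pics/c13b.png

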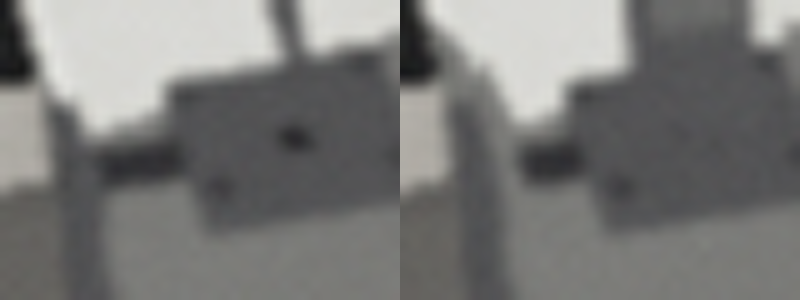

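Side by side, the bolt used to run into the keeper. Its end now stands clear, about 39 mm from the key axis. I'll turn a little further to make sure the plug is at its stop despite the play.

Request:
carry_out(deltas="0 0 0 0 0 0.02 1;0 0.1 0 0 0 0.04 1;0 0.1 0 0 0 0.06 1;0 0.1 0 0 0 0.08 1;0 0.2 0 0 0 0.1 1;0 0.2 0 0 0 0.1 1;0 0.2 0 0 0 0.1 1;0 0.2 0 0 0 0.1 1")

```text
time: 14.22
tool_pos: [0.4814, 0.1792, 0.0941]
ee_rot: [-3.14, -0.001, -0.269]
wrist_force: [-3.2, -0.2, 12.9]
width: 0.0051
```

Run:
```python
from h import *
import pickle
s2=snap('wrist','w14.png');q=snap('side','s14.png')
q8=pickle.load(open('13.pkl','rb'))[1]
o,p,r=tool(); print(p,o['ee_rot'],o['time'],o['wrist_force'],o['wrist_torque'],o['width'])
f=lambda i:cv2.resize(i['pixels'][168:198,236:276],None,fx=10,fy=10,interpolation=2)
cv2.imwrite('pics/c14.png',np.hstack([f(q8),f(q)])[:,:,::-1])
cv2.imwrite('pics/w14c.png',cv2.resize(s2['pixels'][215:335,250:380],None,fx=5,fy=5,interpolation=0)[:600,:,::-1])
c=np.array([.4799,.1784]); ux=np.array([np.cos(-.0621),np.sin(-.0621)])
for i in (q8,q):
    print([(d,i['pixels'][tuple(np.round(proj(i,np.r_[c-ux*d/1000,.088])[0][::-1]).astype(int))].mean().round()) for d in range(30,52,2)])
K=np.array([dep(s2,u,v)[2]*1000 for v in range(280,300,2) for u in (313,314,315)]); print('top',np.median(K),K.std())
```

```text
[0.4814 0.1792 0.0941] [-3.1399 -0.0015 -0.2695] 14.3167 [-1.8    -0.2414 12.764 ] [-0.0295  0.8328  0.3828] 0.0046975445403959065
[(30, np.float64(65.0)), (32, np.float64(53.0)), (34, np.float64(54.0)), (36, np.float64(59.0)), (38, np.float64(74.0)), (40, np.float64(101.0)), (42, np.float64(116.0)), (44, np.float64(105.0)), (46, np.float64(89.0)), (48, np.float64(83.0)), (50, np.float64(83.0))]
[(30, np.float64(64.0)), (32, np.float64(54.0)), (34, np.float64(55.0)), (36, np.float64(60.0)), (38, np.float64(76.0)), (40, np.float64(100.0)), (42, np.float64(113.0)), (44, np.float64(105.0)), (46, np.float64(86.0)), (48, np.float64(83.0)), (50, np.float64(83.0))]
top 132.03212488591305 0.6698494783253173
```

View pics/w14c.png

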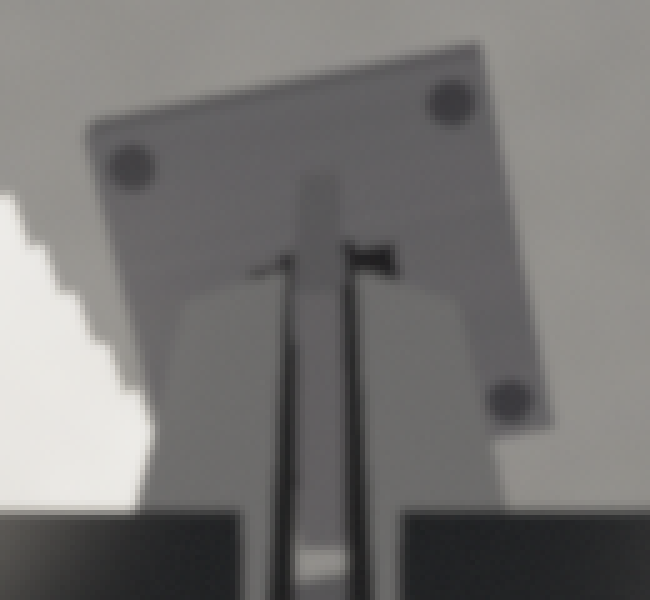

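View pics/c14.png

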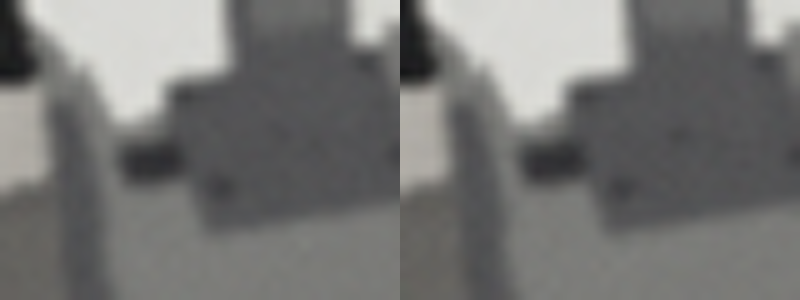

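The last 0.1 rad didn't move the bolt any further, but torque about z rose from about 0.1 to 0.38 N m, so the plug is against its stop. I'll ease off half of that to hold at moderate torque, check, then hand in.

Request:
carry_out(deltas="0 0 0 0 0 -0.01 1;0 0 0 0 0 -0.02 1;0 0 0 0 0 -0.03 1;0 0 0 0 0 -0.04 1;0 0 0 0 0 -0.04 1;0 0 0 0 0 -0.04 1;0 0 0 0 0 -0.04 1;0 0 0 0 0 -0.04 1")

```text
time: 14.98
tool_pos: [0.4813, 0.1792, 0.0941]
ee_rot: [-3.14, -0.001, -0.23]
wrist_force: [-4.0, 0.6, 13.5]
width: 0.0044
```

Run:
```python
from h import *
s2=snap('wrist','w15.png');q=snap('side','s15.png')
o,p,r=tool(); print(p,o['ee_rot'],o['time'],o['wrist_force'],o['wrist_torque'],o['width'])
c=np.array([.4799,.1784]); ux=np.array([np.cos(-.0621),np.sin(-.0621)])
print([(d,q['pixels'][tuple(np.round(proj(q,np.r_[c-ux*d/1000,.088])[0][::-1]).astype(int))].mean().round()) for d in range(30,52,2)])
K=np.array([dep(s2,u,v)[2]*1000 for v in range(280,300,2) for u in (313,314,315)]); print('top',np.median(K),K.std())
```

```text
[0.4813 0.1792 0.0941] [-3.14   -0.0013 -0.2301] 15.0833 [-3.6437 -0.1991 13.8998] [-0.0481  0.9703  0.1062] 0.004777561310058727
[(30, np.float64(68.0)), (32, np.float64(53.0)), (34, np.float64(53.0)), (36, np.float64(59.0)), (38, np.float64(73.0)), (40, np.float64(98.0)), (42, np.float64(114.0)), (44, np.float64(107.0)), (46, np.float64(87.0)), (48, np.float64(82.0)), (50, np.float64(82.0))]
top 132.06715257367065 0.5829452714999792
```

View pics/s15.png

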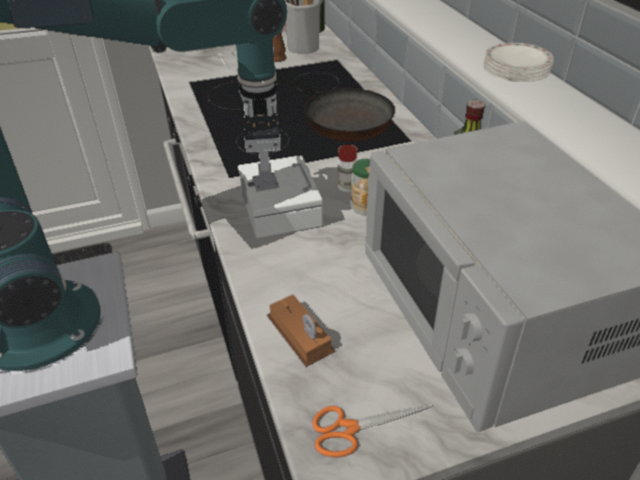

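The side view shows the gripper holding the key in the lock, with the round-bow key still in the rack at (310,325) and the jars where they were. Torque fell to about 0.1 N m, so I'll add a little back as margin against the spring.

Request:
carry_out(deltas="0 0 0 0 0 0.01 1;0 0 0 0 0 0.02 1;0 0 0 0 0 0.025 1;0 0 0 0 0 0.025 1;0 0 0 0 0 0.025 1;0 0 0 0 0 0.025 1;0 0 0 0 0 0.025 1;0 0 0 0 0 0.025 1")

```text
time: 15.75
tool_pos: [0.4813, 0.1792, 0.0941]
ee_rot: [-3.14, -0.001, -0.255]
wrist_force: [-3.3, 0.6, 13.3]
width: 0.0046
```

Run:
```python
from h import *
for k in range(3):
    q=snap('side','s16_%d.png'%k)
    o,p,r=tool(); print(p,o['ee_rot'],o['time'],o['wrist_force'],o['wrist_torque'],o['width'])
c=np.array([.4799,.1784]); ux=np.array([np.cos(-.0621),np.sin(-.0621)])
print([(d,q['pixels'][tuple(np.round(proj(q,np.r_[c-ux*d/1000,.088])[0][::-1]).astype(int))].mean().round()) for d in range(30,52,2)])
for n in ['honey_jar','spice_jar','salt_shaker']:
    print(n,[c2w(q,z['at']) for z in robot.place_of(q,n)[:1]])
robot.close_job()
```

```text
[0.4813 0.1792 0.0941] [-3.14   -0.0014 -0.2545] 15.8 [-3.4086 -0.3788 12.9371] [-0.0749  0.8192  0.2137] 0.004505590320954781
[0.4814 0.1792 0.0941] [-3.1399 -0.0015 -0.2546] 15.85 [-3.4104 -0.4293 13.2891] [-0.007   0.8418  0.2599] 0.004528276202780832
[0.4813 0.1792 0.0941] [-3.1399 -0.0014 -0.2545] 15.9 [-3.8822  0.2738 12.5112] [-0.0306  0.8656  0.2689] 0.00438477702037816
[(30, np.float64(68.0)), (32, np.float64(52.0)), (34, np.float64(54.0)), (36, np.float64(61.0)), (38, np.float64(76.0)), (40, np.float64(97.0)), (42, np.float64(115.0)), (44, np.float64(104.0)), (46, np.float64(88.0)), (48, np.float64(81.0)), (50, np.float64(81.0))]
honey_jar [array([0.6994, 0.1207, 0.0023])]
spice_jar [array([ 0.6882,  0.2079, -0.0007])]
salt_shaker []
the job is handed in; nothing more can be done
```

The key is home in the lock, turned clockwise with the bolt out of its keeper, and the gripper was still holding it when I handed the job in at about 16 s. The square-bow key came straight up out of its slot. It went into the keyhole and past the pins until its shoulder lay on the cover, then turned about 1.76 rad at the tool, which is past the stop and takes up the play.

**Last checks**
- **Key home:** the key's top measured 132.1 mm (132 expected), with about 13 N pressing down.
- **Bolt drawn:** the side camera shows a gap between the bolt and its keeper. Turning further didn't move the bolt, and the torque rose to about 0.2–0.4 N m, so the plug is against its stop. The lock angle was never read directly.
- **Bystanders:** the round-bow key is still in the rack. The honey and spice jars measured within about 7 mm of where they started, close to the network's error.

**Failed or disagreeing checks**
- The network did not find the salt shaker in the last side view, where the microwave probably hides it. The arm did not go near it.
- Estimates of the key's offset in the grip disagreed, from 0.8 to 2 mm. The key still went in without side force.

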